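# Empty the counting cup into the lockable disposal box

## Task

Open the lockable disposal box first: slide its safety tab back, then lift the hatch until it rests open against its stop. The cup of spent desiccant canisters stands too deep in its picking bin to be gripped for pouring, so lift it out, stand it upright on the bare table and let go with the canisters still in it; then take it again in a way that leaves its mouth clear and pour all eight canisters into the box. Leave the hatch open and the empty cup standing upright on the table, and do not disturb the other things lying about.

Things in the scene. Friction and masses are not known exactly. Their poses are not given: they have to be found in the camera images.
- disposal_box: Grey sheet-metal box that does not move, 190 mm deep (its x) by 235 wide (its y), deck on top 105 mm up, front (-x) with key lock and blank label plate towards the robot. Origin: centre of its underside, on the table; z up. Hollow: inner floor 8 mm up, walls and deck 4 mm. The deck's one opening is under the hatch (left part, +y); the safety tab is on the right part (-y).
- opening (a point): Centre of the filling opening in the deck, at deck height (105 mm); axes of the box. The opening is 110 mm along the box's x by 118 mm along its y.
- hatch (a joint): Angle of the hatch: 0 shut, 2.1 rad open at its stop. Grey plate 130 (x) by 140 mm (y), 8 thick, top 113 mm up, 0.22 kg, hinged along the box's y at its far edge (axis 105 mm up); the front edge swings up and away from the robot. Let go below about 1.65 rad it falls shut, above that it falls slowly open. It cannot be lifted while the safety tab is in.
- hatch_handle (a point): Middle of the hatch's handle: round steel bar 10 mm thick, 90 long along the box's y, on two side arms, 44 mm in front of the hatch's front edge (39 mm free between bar and box), 109 mm above the table when shut, 174 mm from the hinge axis. Its axes turn with the hatch; when shut they are the box's.
- hatch_hinge (a point): Point on the hatch's hinge axis, mid-width, 109 mm above the table (4 mm above the axis itself when shut).
- safety_tab (a joint): Travel of the safety tab, m: 0 to 0.005 locked (its nose lies over the hatch's right edge), 0.026 fully withdrawn; the nose clears the hatch from 0.018 on. It slides towards the box's right (-y of the box), stays where it is put and takes 1 to 2 N.
- tab_grip (a point): Point to pinch or push, 4 mm below the top of the safety tab's upright steel thumb fin. The fin is 22 mm wide along the box's x, 11 thick along its y, its top 147.5 mm above the table; it rises 24 mm from the sliding bolt. Guide lugs beside the bolt reach 120 mm above the table. Axes of the box.
- picking_bin: Grey plastic open-topped picking bin that does not move, 166 mm long (x) by 106 mm wide (y); inside 160 by 100 mm; floor 8 mm thick, back and side walls 85 mm high, lower front (-x) 60 mm. Origin: centre of its underside, on the table.
- cup: Plain tapered steel cup, round, no handle, 95 mm high; outside diameter 54 mm at the foot and 66 mm at the rim, wall 2.5 mm, base 4 mm; about 0.1 kg empty. Origin: centre of its underside; z up through the mouth. It starts upright in the bin, its rim 103 mm above the table, with the eight canisters heaped inside to about 20 mm below the rim.
- canister_0: White plastic desiccant canister, a cylinder 18 mm across and 22 mm long, about 12 g, all eight alike. Origin: centre of one end face; z along its axis.
- canister_1: White plastic desiccant canister, a cylinder 18 mm across and 22 mm long, about 12 g, all eight alike. Origin: centre of one end face; z along its axis.
- canister_2: White plastic desiccant canister, a cylinder 18 mm across and 22 mm long, about 12 g, all eight alike. Origin: centre of one end face; z along its axis.
- canister_3: White plastic desiccant canister, a cylinder 18 mm across and 22 mm long, about 12 g, all eight alike. Origin: centre of one end face; z along its axis.
- canister_4: White plastic desiccant canister, a cylinder 18 mm across and 22 mm long, about 12 g, all eight alike. Origin: centre of one end face; z along its axis.
- canister_5: White plastic desiccant canister, a cylinder 18 mm across and 22 mm long, about 12 g, all eight alike. Origin: centre of one end face; z along its axis.
- canister_6: White plastic desiccant canister, a cylinder 18 mm across and 22 mm long, about 12 g, all eight alike. Origin: centre of one end face; z along its axis.
- canister_7: White plastic desiccant canister, a cylinder 18 mm across and 22 mm long, about 12 g, all eight alike. Origin: centre of one end face; z along its axis.
- strip_pack: Bystander: strip pack, white carton with a green-dotted tablet strip banded on top, 46 x 83 x 37 mm, loose. Origin: centre of underside.
- ointment_carton: Bystander: long small blue-and-white carton, 99 x 31 x 27 mm, loose. Origin: centre of underside.
- calculator: Bystander: grey desk calculator, 118 x 72 x 15 mm, loose. Origin: centre of underside.
- marker: Bystander: black marker pen lying, 136 x 10 x 8 mm, loose. Origin: centre of underside.
- stapler: Bystander: green stapler, 125 x 30 x 55 mm, loose. Origin: centre of underside.

How it is judged (in metres and radians):
On the way, in this order (a step that is already met when the one before it is completed fails the run):
1. the safety tab is slid back with the hatch still shut (value of joint safety_tab above 0.018 m and value of joint hatch below 0.05 rad), for 0.1 s.
2. the hatch rests fully open (value of joint hatch above 1.9 rad), for 0.2 s.
3. the cup stands upright on the table outside the bin, let go, with the canisters still in it (height (world z) of cup below 0.004 m and angle between cup's own z axis and vertical below 0.1 rad and linear speed of cup below 0.02 m/s and contact force between the fingers and cup below 0.05 N and distance between each of canister_0, canister_1, canister_2, canister_3, canister_4, canister_5, canister_6, canister_7 and cup below 0.095 m), for 0.2 s.
4. all eight canisters are inside the disposal box (x of canister_0 in the frame of disposal_box between -0.092 and 0.092 m and y of canister_0 in the frame of disposal_box between -0.114 and 0.114 m and height (world z) of canister_0 between 0.004 and 0.085 m and x of canister_1 in the frame of disposal_box between -0.092 and 0.092 m and y of canister_1 in the frame of disposal_box between -0.114 and 0.114 m and height (world z) of canister_1 between 0.004 and 0.085 m and x of canister_2 in the frame of disposal_box between -0.092 and 0.092 m and y of canister_2 in the frame of disposal_box between -0.114 and 0.114 m and height (world z) of canister_2 between 0.004 and 0.085 m and x of canister_3 in the frame of disposal_box between -0.092 and 0.092 m and y of canister_3 in the frame of disposal_box between -0.114 and 0.114 m and height (world z) of canister_3 between 0.004 and 0.085 m and x of canister_4 in the frame of disposal_box between -0.092 and 0.092 m and y of canister_4 in the frame of disposal_box between -0.114 and 0.114 m and height (world z) of canister_4 between 0.004 and 0.085 m and x of canister_5 in the frame of disposal_box between -0.092 and 0.092 m and y of canister_5 in the frame of disposal_box between -0.114 and 0.114 m and height (world z) of canister_5 between 0.004 and 0.085 m and x of canister_6 in the frame of disposal_box between -0.092 and 0.092 m and y of canister_6 in the frame of disposal_box between -0.114 and 0.114 m and height (world z) of canister_6 between 0.004 and 0.085 m and x of canister_7 in the frame of disposal_box between -0.092 and 0.092 m and y of canister_7 in the frame of disposal_box between -0.114 and 0.114 m and height (world z) of canister_7 between 0.004 and 0.085 m), for 0.2 s.
At the end, for the whole second after the job is handed in: All eight canisters lie at rest inside the disposal box, below its deck; the hatch is open (more than 1.9 rad); the cup stands upright (within 0.1 rad) on the table itself, let go and still; the five loose bystanders have not been moved by more than 30 mm (all of step 4 and linear speed of each of canister_0, canister_1, canister_2, canister_3, canister_4, canister_5, canister_6, canister_7 below 0.03 m/s and value of joint hatch above 1.9 rad and height (world z) of cup below 0.004 m and angle between cup's own z axis and vertical below 0.1 rad and linear speed of cup below 0.02 m/s and contact force between the fingers and cup below 0.05 N); the robot touches nothing.
It fails at once if a bystander is disturbed (moved more than 30 mm) (distance of any of strip_pack, ointment_carton, calculator, marker, stapler from where it was at the start of the episode above 0.03 m).
It also fails if it takes over 72 s, if anything falls off the work surface, if the arm or the gripper's body presses on something with over 40 N, if the wrist force passes 120 N, or if a joint passes its speed limit or range.

## Robot

A 6-joint arm with a two-finger parallel gripper is mounted at the origin on the work surface; the furniture and walls round the work are solid. World frame = base frame: x ahead of the robot, y to its left, z up, the work surface at z = 0. Lengths are in m, angles in degrees, forces in N, time in s.
With the tool pointing down it reaches from about 0.375 to 0.975 m from the base axis. Payload 3.8 kg.
Tool frame: the origin (TCP) lies at the very end of the fingers, on their centre line; the grasp point (between the pads) lies 19 mm behind it; z points along the fingers, y is the line along which they close (so a half turn about z gives the same grasp; the last joint's range is limited). The gripper opens to 88 mm and grips with 3 to 60 N. Pads are 18 mm wide; open, the fingers measure 123 mm over their backs; the gripper's body (75 mm by 187 mm) begins 45 mm behind the grasp point.
Start: joints at [-65.942, 15.12, 91.902, -0, 72.978, -2.114], TCP at [0.298, -0.606, 0.239] pointing down, gripper open.
Joint ranges: [-150.88, 150.88], [-54.13, 125.18], [17.81, 147.31], [-75.09, 255.09], [0, 152.58], [-146.25, 146.25]. Speed limits (degrees/s): [147.25, 147.25, 180, 180, 180, 180].

## Interface

Orientations are given as a 3x3 rotation matrix whose columns are the frame's x, y, z axes.
In Python, from workcell import robot gives the robot as it stands. The module is installed in compiled form; this text tells all that it offers.
- The arm moves only by the shell command python3 -m inch 'ROWS'. ROWS is JSON, a list of rows, each an object with "rotation": the turn, a rotation vector about the tool's x, y, z in rad, a list of three; "translation": the shift along the tool's x, y, z in m, a list of three; "grip": the closure, from 0 (fully open) to 1 (shut). In form: [{"rotation": [rx, ry, rz], "translation": [x, y, z], "grip": grip}, ...]. A call has 1 to 20 rows; each row shifts and turns the commanded pose from where the row before left it, along the tool's axes as they then stand; what a row does not reach is not made up. A row lasts 1/8 s, in which the tool goes at most 62.5 mm and 10.7 degrees, less where a joint would pass 70% of its speed; a pose out of reach is approached as far as the arm can. A call is refused whole if a number of a shift passes 0.0625 or a number of a turn 0.188, either way. A call with a gripper value outside its range is refused whole. The fingers move at their own pace and stop on an object; the grip force is fixed at half the most. Time passes only in rows, so rows that do not move let the fingers close. It gives the time, the measured TCP pose, the force, the opening and the grip force at its end, in the units of the state.
- robot.state(): the state, without advancing time (a new reading comes with each control period).
- robot.camera(name): name is "side" or "top" or "wrist"; returns a dict with "frame" (384x512x3 uint8, blue, green, red), "camera_matrix" (3x3 intrinsics, pixels), "R" (3x3) and "t" (3): a world point X has camera coordinates R X + t. Camera axes: x right, y down, z forward; pixel columns grow to the right and rows downward; lengths in m; the calibration is good to about 2 mm. A picture is of the moment at which its call begins. There is no depth.
- robot.sign_off(): hands the job in; it is judged then, once.
The state is a dict: "clock": time; "q": joint angles; "dq": joint speeds; "joint_torque": joint torques, N m; "tcp_pos": TCP position; "tcp_rot": TCP orientation; "wrist_force": force on the tool from outside, world axes, zero at the start; "wrist_torque": the same for the moment, N m; "gripper_width": finger opening in m; "gripper_force": force on a finger pad.
Only numpy, scipy, OpenCV 4.12 (cv2) and the standard library are available. Lean on these libraries where they do the work, as an engineer would, in place of code of your own. Each camera call takes 0.05 s, during which the arm holds its last target. There are 200 camera calls.

## Working session

There is one attempt and no reset: what is moved stays moved. The work goes in short steps, Python scripts to look and compute and a shell command to move; the robot and the scene stay as the last step left them, time stands still between calls to the robot, and variables do not carry over. Pictures are saved under pics/ and viewed, at most 10 in all, crops included, and the job is handed in when it is done.

```bash
mkdir -p pics; cat > h.py <<'E'
import numpy as np, cv2, pickle
from workcell import robot
def snap(n,tag):
    c=robot.camera(n); cv2.imwrite(f'pics/{tag}.png',c['frame']); pickle.dump(c,open(f'pics/{tag}.pkl','wb')); return c
def load(tag): return pickle.load(open(f'pics/{tag}.pkl','rb'))
def P(c): return c['camera_matrix']@np.c_[c['R'],c['t']]
def tri(*obs):
    A=[]
    for tag,u,v in obs:
        p=P(load(tag)); A+= [u*p[2]-p[0], v*p[2]-p[1]]
    A=np.array(A); A/=np.linalg.norm(A[:,:3],axis=1)[:,None]
    x=np.linalg.lstsq(A[:,:3],-A[:,3],rcond=None)[0]
    r=[np.round(proj(t,x)-[u,v],1) for t,u,v in obs]
    return np.round(x,4),r
def proj(tag,X):
    q=P(load(tag))@np.r_[X,1]; return q[:2]/q[2]
def onz(tag,u,v,z):
    p=P(load(tag)); A=np.array([u*p[2]-p[0], v*p[2]-p[1]])
    return np.round(np.linalg.solve(A[:,:2],-A[:,3]-A[:,2]*z),4)
E
python3 - <<'E'
from h import *
a=snap('top','t0');b=snap('side','s0')
for n,c in(('t0',a),('s0',b)): cv2.imwrite(f'pics/{n}b.png',cv2.resize(c['frame'],(800,600),interpolation=cv2.INTER_CUBIC))
s=robot.state();print(s)
for c in(a,b):print(-c['R'].T@c['t'],c['R'][2])
E
```

```text
{'clock': 0.1, 'q': array([-6.59411494e+01,  1.51633492e+01,  9.19722424e+01, -1.63698977e-03,
        7.29765479e+01, -2.11366215e+00]), 'dq': array([ 0.00800743, -0.20285856, -0.08377573,  0.00159629,  0.03189969,
       -0.00118332]), 'joint_torque': array([ 1.00313298e-04, -5.03620040e+01, -3.58070612e+01,  7.30052241e-02,
        2.33466737e-02, -8.11776135e-05]), 'tcp_pos': array([ 0.29746561, -0.60522078,  0.23754124]), 'tcp_rot': array([[ 8.97466393e-01,  4.41082075e-01, -8.22847091e-04],
       [ 4.41082840e-01, -8.97464637e-01,  1.77603594e-03],
       [ 4.49014496e-05, -1.95687630e-03, -9.99998084e-01]]), 'wrist_force': array([-0.3438422 ,  0.36197652,  0.59741019]), 'wrist_torque': array([ 0.00041461, -0.04338919, -0.02364038]), 'gripper_force': 0.0, 'gripper_width': 0.08781145461783088}
[0.33203832 0.05860189 1.20101331] [ 0.1430187  -0.01691777 -0.98957538]
[ 0.48325223 -0.92718514  0.85818874] [ 0.02148494  0.79362722 -0.60802487]
```

View pics/t0b.png

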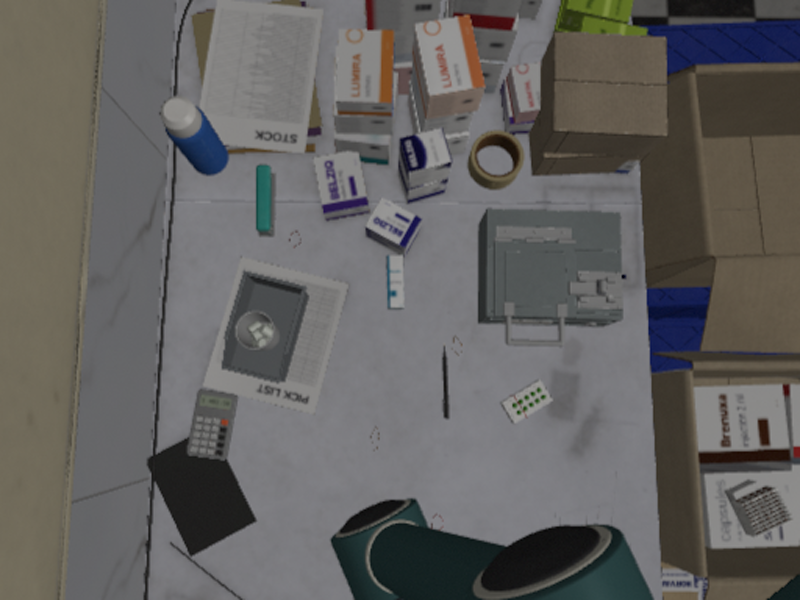

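View pics/s0b.png

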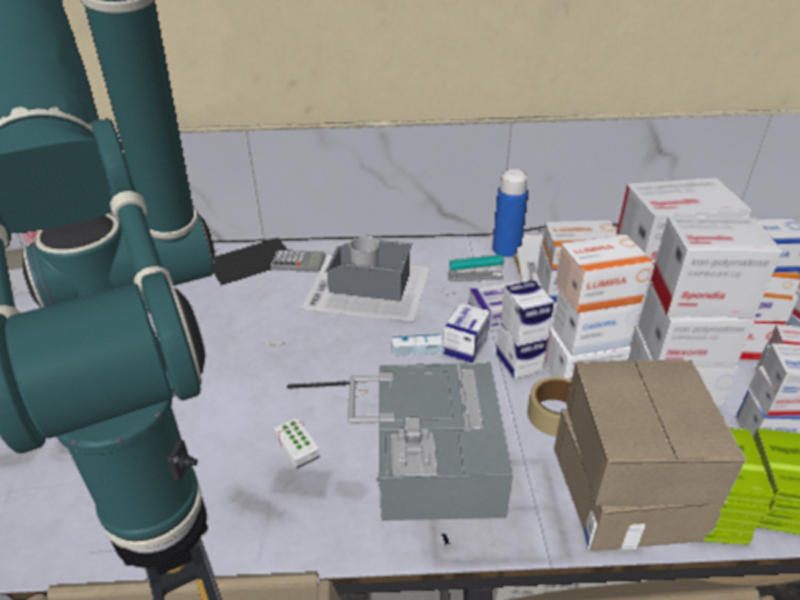

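The top view shows the box with its handle at about (535,344) and its tab at (600,290), and the cup in the bin at (257,331). The side view shows the handle at (352,400), the tab fin at (413,425) and the cup at (364,245). I'll enlarge these.

```bash
python3 - <<'E'
from h import *
def crop(t,x,y,w=100,h=75): return cv2.resize(load(t)['frame'][y:y+h,x:x+w],(400,300),interpolation=cv2.INTER_CUBIC)
m=np.vstack([np.hstack([crop('t0',304,132,100,75+15)if 0 else cv2.resize(load('t0')['frame'][130:227,300:412],(400,300),interpolation=cv2.INTER_CUBIC),cv2.resize(load('s0')['frame'][228:334,220:330],(400,300),interpolation=cv2.INTER_CUBIC)]),
np.hstack([crop('t0',132,172),crop('s0',190,145)])])
cv2.imwrite('pics/m.png',m)
E
```

```text
(no output)
```

View pics/m.png

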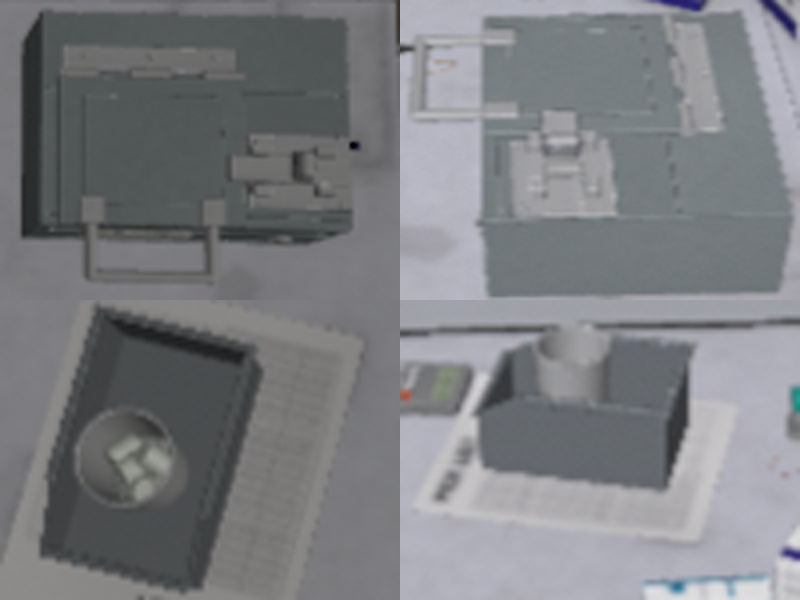

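In the mosaic, the bar ends are at (90,277) and (213,276) in the top crop and (417,38) and (417,112) in the side crop. The fin top is at (304,167) and (561,115). The cup rim centre is at (125,458) and (573,337).

```bash
python3 - <<'E'
from h import *
T=lambda x,y:('t0',300+x/3.571,130+y/3.093)
S=lambda x,y:('s0',220+x/3.636,228+y/2.83)
TC=lambda x,y:('t0',132+x/4,172+y/4)
SC=lambda x,y:('s0',190+x/4,145+y/4)
print('barL',tri(T(90,277),S(17,38)));print('barR',tri(T(213,276),S(17,112)))
print('fin',tri(T(304,167),S(161,115)))
for n,a,b in(('FL',(42,12),(85,14)),('FR',(345,17),(341,12)),):print(n,onz(*T(*a),.105))
print('deck side FL,BL,BR,FR',[onz(*S(*a),.105) for a in((83,14),(341,12),(390,216),(84,216))])
print('deck top BL BR FR',[onz(*T(*a),.105) for a in((45,12),(346,17),(352,212),(38,238))])
print('cup',tri(TC(125,158),SC(173,37)))
print('bin',[onz(*TC(*a),z) for a,z in(((97,8),.085),((262,65),.085),((205,290),.06),((42,255),.06))])
print('calc',[onz('t0',u/1.5625,v/1.5625,.015) for u,v in((202,390),(238,395),(228,460),(187,455))])
print('marker,strip,oint', [onz('t0',u/1.5625,v/1.5625,z) for u,v,z in((445,347,.005),(447,417,.005),(502,405,.037),(527,421,.037),(538,380,.037),(388,308,.027),(404,308,.027),(396,255,.027),(264,165,.05),(264,235,.05),(395,200,.05),(416,250,.05),(372,205,.04))])
E
```

```text
barL (array([ 0.4336, -0.1465,  0.1117]), [array([-0. , -0.2]), array([-0.2,  0. ])])
barR (array([ 0.4347, -0.2374,  0.112 ]), [array([-0. , -0.2]), array([-0.3,  0. ])])
fin (array([ 0.5233, -0.2921,  0.1618]), [array([-0.1, -1.5]), array([-1.7,  0.4])])
FL [ 0.6676 -0.1168]
FR [ 0.6644 -0.3491]
deck side FL,BL,BR,FR [array([ 0.4818, -0.1096]), array([ 0.6705, -0.1172]), array([ 0.6631, -0.3518]), array([ 0.477 , -0.3424])]
deck top BL BR FR [array([ 0.6677, -0.1191]), array([ 0.6644, -0.3499]), array([ 0.4903, -0.3459]), array([ 0.4672, -0.1099])]
cup (array([0.456 , 0.2789, 0.1103]), [array([-0.1, -0.9]), array([-0.7,  0.1])])
bin [array([0.5588, 0.3058]), array([0.5199, 0.1932]), array([0.3692, 0.2318]), array([0.3928, 0.3428])]
calc [array([0.3563, 0.3895]), array([0.3474, 0.3247]), array([0.2331, 0.3384]), array([0.2419, 0.4111])]
marker,strip,oint [array([ 0.4354, -0.0498]), array([ 0.3081, -0.0522]), array([ 0.3298, -0.1471]), array([ 0.3018, -0.1908]), array([ 0.3739, -0.2125]), array([0.5045, 0.0554]), array([0.5046, 0.0263]), array([0.6033, 0.0409]), array([0.7662, 0.284 ]), array([0.634 , 0.2801]), array([0.7009, 0.0431]), array([0.6074, 0.005 ]), array([0.6943, 0.0854])]
```

```bash
cat >> h.py <<'E'
from scipy.spatial.transform import Rotation as Ro
def down(yaw): # tool x at yaw deg, pointing down
    c,s=np.cos(np.radians(yaw)),np.sin(np.radians(yaw)); return np.array([[c,s,0],[s,-c,0],[0,0,-1.]])
def go(p=None,R=None):
    s=robot.state(); R0=s['tcp_rot']; R1=R0 if R is None else R
    print('t',round(s['clock'],2),'pos',s['tcp_pos'].round(4),'rotvec',Ro.from_matrix(R0.T@R1).as_rotvec().round(4))
    if p is not None: print('trans before rot',(R0.T@(np.array(p)-s['tcp_pos'])).round(4),'after rot',(R1.T@(np.array(p)-s['tcp_pos'])).round(4))
E
python3 - <<'E'
from h import *
go([.52,-.29,.25],down(-1.5))
E
```

```text
t 0.1 pos [ 0.2975 -0.6052  0.2375] rotvec [-1.90e-03  4.00e-04  4.83e-01]
trans before rot [ 0.3388 -0.1848 -0.0121] after rot [ 0.2142 -0.3209 -0.0125]
```

```bash
python3 -m inch '[{"rotation":[0,0,0.161],"translation":[0,0,-0.006],"grip":0.3},{"rotation":[0,0,0.161],"translation":[0,0,-0.006],"grip":0.3},{"rotation":[0,0,0.161],"translation":[0,0,0],"grip":0.3},{"rotation":[0,0,0],"translation":[0.0268,-0.0401,0],"grip":0.3},{"rotation":[0,0,0],"translation":[0.0268,-0.0401,0],"grip":0.3},{"rotation":[0,0,0],"translation":[0.0268,-0.0401,0],"grip":0.3},{"rotation":[0,0,0],"translation":[0.0268,-0.0401,0],"grip":0.3},{"rotation":[0,0,0],"translation":[0.0268,-0.0401,0],"grip":0.3},{"rotation":[0,0,0],"translation":[0.0268,-0.0401,0],"grip":0.3},{"rotation":[0,0,0],"translation":[0.0268,-0.0401,0],"grip":0.3},{"rotation":[0,0,0],"translation":[0.0268,-0.0401,0],"grip":0.3},{"rotation":[0,0,0],"translation":[0,0,0],"grip":0.3},{"rotation":[0,0,0],"translation":[0,0,0],"grip":0.3}]'; python3 - <<'E'
from h import *
go([.52,-.29,.25],down(-1.5))
c=snap('wrist','w1')
cv2.imwrite('pics/w1b.png',cv2.resize(c['frame'],(800,600),interpolation=cv2.INTER_CUBIC))
print(-c['R'].T@c['t'],c['R'])
E
```

```text
clock: 1.72
tcp_pos: [0.5201, -0.2907, 0.2503]
tcp_rot: [[1.0, -0.025, -0.001], [-0.025, -1.0, -0.0], [-0.001, 0.0, -1.0]]
wrist_force: [0.7, -0.0, 0.9]
gripper_width: 0.0615
gripper_force: 0.0
t 1.73 pos [ 0.5201 -0.2907  0.2503] rotvec [0.0001 0.001  0.0008]
trans before rot [-0.0001 -0.0007  0.0003] after rot [-0.0001 -0.0007  0.0003]
[ 0.59462889 -0.29230543  0.39536955] [[-0.02605067 -0.99965918 -0.00169627]
 [-0.9577953   0.02447372  0.28640741]
 [-0.28626828  0.00908579 -0.95810642]]
```

View pics/w1b.png

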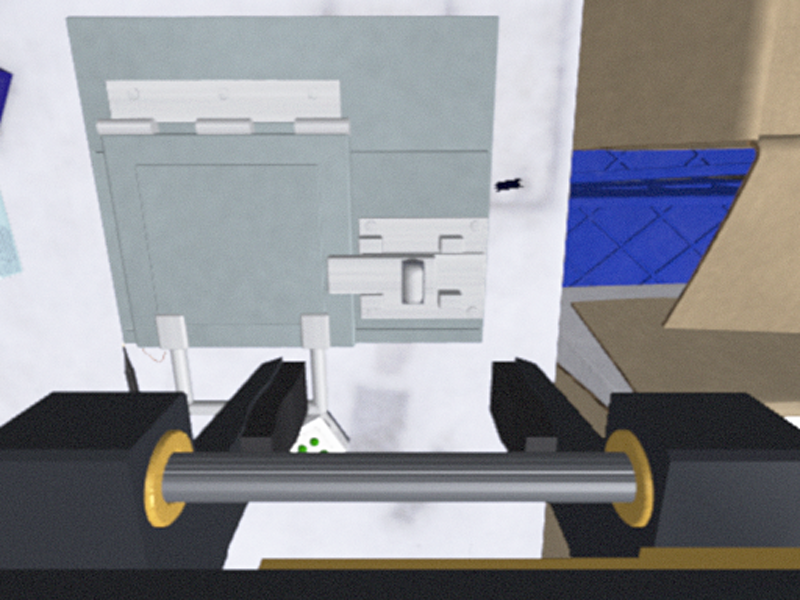

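The wrist view shows the fin top centred at about (413,281), the deck corners at (68,15), (498,15), (483,342) and (123,342), and the hatch edges at x = 105–353.

```bash
python3 - <<'E'
from h import *
k=1.5625
w=lambda x,y:('w1',x/k,y/k)
print('deck',[onz(*w(*a),.105) for a in((68,15),(498,15),(483,342),(123,342))])
print('fin z.1475',onz(*w(413,281),.1475))
print(tri(w(413,281),('s0',220+161/3.636,228+118/2.83)))
print(tri(w(413,281),('t0',300+304/3.571,130+167/3.093),('s0',220+161/3.636,228+118/2.83)))
print('arms at front', onz(*w(172,330),.113),onz(*w(316,330),.113))
print('hingeL,R',onz(*w(97,127),.109),onz(*w(350,127),.109),'hatch fl fr',onz(*w(124,345),.113),onz(*w(353,345),.113))
E
```

```text
deck [array([ 0.6721, -0.116 ]), array([ 0.666 , -0.3474]), array([ 0.4774, -0.344 ]), array([ 0.4833, -0.1096])]
fin z.1475 [ 0.5305 -0.2982]
(array([ 0.5305, -0.2966,  0.1621]), [array([-1.4,  4.7]), array([1.6, 0.6])])
(array([ 0.5267, -0.2948,  0.1565]), [array([-3.8,  7.4]), array([ 0.2, -2.4]), array([-0.1,  1.8])])
arms at front [ 0.4937 -0.147 ] [ 0.4914 -0.2375]
hingeL,R [ 0.6148 -0.1223] [ 0.6111 -0.2651] hatch fl fr [ 0.4843 -0.1149] [ 0.4806 -0.2602]
```

```bash
python3 -m inch '[{"rotation":[0,0,0],"translation":[0.0092,0.0072,0.04],"grip":0.3},{"rotation":[0,0,0],"translation":[0,0,0.045],"grip":0.3},{"rotation":[0,0,0],"translation":[0,0,0.025],"grip":0.3},{"rotation":[0,0,0],"translation":[0,0,0.013],"grip":0.3},{"rotation":[0,0,0],"translation":[0,0,0],"grip":1},{"rotation":[0,0,0],"translation":[0,0,0],"grip":1},{"rotation":[0,0,0],"translation":[0,0,0],"grip":1},{"rotation":[0,0,0],"translation":[0,0,0],"grip":1},{"rotation":[0,0,0],"translation":[0,0,0],"grip":1}]'
```

```text
clock: 2.9
tcp_pos: [0.5297, -0.2982, 0.1282]
tcp_rot: [[1.0, -0.026, 0.001], [-0.026, -1.0, -0.0], [0.001, 0.0, -1.0]]
wrist_force: [-0.7, 0.5, 0.1]
gripper_width: 0.0137
gripper_force: 0.0
```

```bash
python3 -m inch '[{"rotation":[0,0,0],"translation":[0,0,0],"grip":1},{"rotation":[0,0,0],"translation":[0,0,0],"grip":1}]'; python3 -m inch '[{"rotation":[0,0,0],"translation":[0,0.006,0],"grip":1},{"rotation":[0,0,0],"translation":[0,0.006,0],"grip":1},{"rotation":[0,0,0],"translation":[0,0.006,0],"grip":1},{"rotation":[0,0,0],"translation":[0,0.005,0],"grip":1},{"rotation":[0,0,0],"translation":[0,0,0],"grip":1},{"rotation":[0,0,0],"translation":[0,0,0],"grip":1}]'
```

```text
clock: 3.15
tcp_pos: [0.5297, -0.2982, 0.1281]
tcp_rot: [[1.0, -0.026, 0.0], [-0.026, -1.0, -0.0], [0.0, 0.0, -1.0]]
wrist_force: [-0.2, -0.1, 2.5]
gripper_width: 0.0107
gripper_force: 30.0
clock: 3.9
tcp_pos: [0.5291, -0.322, 0.128]
tcp_rot: [[1.0, -0.026, 0.001], [-0.026, -1.0, -0.001], [0.001, 0.001, -1.0]]
wrist_force: [0.1, -1.5, 5.2]
gripper_width: 0.0102
gripper_force: 30.0
```

```bash
python3 -m inch '[{"rotation":[0,0,0],"translation":[0,0,0],"grip":0.3},{"rotation":[0,0,0],"translation":[0,0,0],"grip":0.3},{"rotation":[0,0,0],"translation":[0,0,0],"grip":0.3},{"rotation":[0,0,0],"translation":[0,0,-0.04],"grip":0.3},{"rotation":[0,0,0],"translation":[0,0,-0.05],"grip":0.3},{"rotation":[0,0,0],"translation":[0,0,0],"grip":0.3}]'; python3 - <<'E'
from h import *
k=1.5625
for a,b in(((542,137),(577,362)),((665,130),(578,487)),((667,38),(742,462))): print(tri(('t0',a[0]/k,a[1]/k),('s0',b[0]/k,b[1]/k)))
print(robot.state()['q'].round(1))
go([.436,-.192,.20],down(88.4)); go([.436,-.192,.20],down(-91.6))
E
```

```text
clock: 4.65
tcp_pos: [0.5316, -0.3228, 0.2232]
tcp_rot: [[1.0, -0.026, 0.008], [-0.026, -1.0, -0.005], [0.008, 0.005, -1.0]]
wrist_force: [0.3, -0.3, -0.3]
gripper_width: 0.0617
gripper_force: 0.0
(array([ 0.779, -0.2  ,  0.174]), [array([ 0.1, -2.9]), array([-3.,  1.])])
(array([ 0.759 , -0.4098,  0.1669]), [array([ 0.7, 10.5]), array([13. , -5.3])])
(array([ 0.939 , -0.4114,  0.1915]), [array([-0. ,  0.3]), array([ 0.4, -0.2])])
[-33.6   9.7 100.1   0.   69.7  57.9]
t 4.65 pos [ 0.5316 -0.3228  0.2232] rotvec [ 0.0103 -0.0024 -1.5689]
trans before rot [-0.0992 -0.1284  0.0217] after rot [ 0.1281 -0.0992  0.0232]
t 4.65 pos [ 0.5316 -0.3228  0.2232] rotvec [-0.0024 -0.0103  1.5726]
trans before rot [-0.0992 -0.1284  0.0217] after rot [-0.1281  0.0992  0.0232]
```

```bash
python3 -m inch '[{"rotation":[0,0,-0.1743],"translation":[0,0,0],"grip":0.62},{"rotation":[0,0,-0.1743],"translation":[0,0,0],"grip":0.62},{"rotation":[0,0,-0.1743],"translation":[0,0,0],"grip":0.62},{"rotation":[0,0,-0.1743],"translation":[0,0,0],"grip":0.62},{"rotation":[0,0,-0.1743],"translation":[0,0,0],"grip":0.62},{"rotation":[0,0,-0.1743],"translation":[0,0,0],"grip":0.62},{"rotation":[0,0,-0.1743],"translation":[0,0,0],"grip":0.62},{"rotation":[0,0,-0.1743],"translation":[0,0,0],"grip":0.62},{"rotation":[0,0,-0.1743],"translation":[0,0,0],"grip":0.62},{"rotation":[0,0,0],"translation":[0.043,-0.032,0],"grip":0.62},{"rotation":[0,0,0],"translation":[0.043,-0.032,0],"grip":0.62},{"rotation":[0,0,0],"translation":[0.043,-0.032,0],"grip":0.62},{"rotation":[0,0,0],"translation":[0,0,0],"grip":0.62},{"rotation":[0,0,0],"translation":[0,0,0],"grip":0.62}]'; python3 - <<'E'
from h import *
go([.4375,-.192,.092],down(88.4))
c=snap('wrist','w2');snap('top','t2')
a=c['frame'];b=load('t2')['frame'][120:240,290:450]
cv2.imwrite('pics/w2b.png',np.hstack([cv2.resize(a,(400,300)),cv2.resize(b,(400,300),interpolation=cv2.INTER_CUBIC)]))
print(-c['R'].T@c['t'])
E
```

```text
clock: 6.4
tcp_pos: [0.4367, -0.1896, 0.2173]
tcp_rot: [[0.028, 1.0, 0.0], [1.0, -0.028, -0.0], [-0.0, 0.0, -1.0]]
wrist_force: [-0.1, 0.0, -0.7]
gripper_width: 0.0332
gripper_force: 0.0
t 6.4 pos [ 0.4367 -0.1896  0.2173] rotvec [0.0001 0.0003 0.0002]
trans before rot [-0.0024  0.0009  0.1253] after rot [-0.0024  0.0009  0.1253]
[ 0.43931068 -0.11550906  0.36244834]
```

View pics/w2b.png

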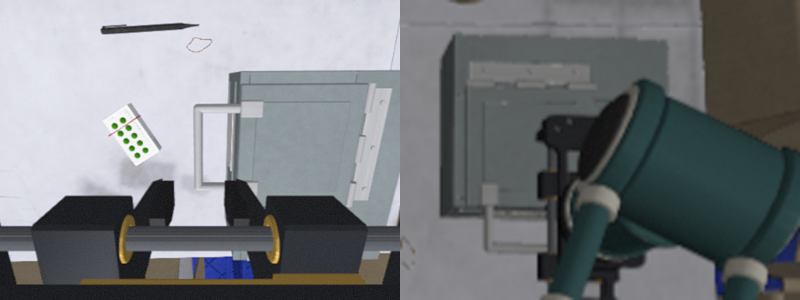

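The left panel (wrist) shows the bar from (200,106) to (200,187), with both fingers straddling its line. The tab looks withdrawn. Checking the bar position.

```bash
python3 - <<'E'
from h import *
print(onz('w2',200*1.28,106*1.28,.109),onz('w2',200*1.28,187*1.28,.109))
print(tri(('w2',200*1.28,106*1.28),('s0',220+17/3.636,228+38/2.83)),tri(('w2',200*1.28,187*1.28),('s0',220+17/3.636,228+112/2.83)))
E
```

```text
[ 0.4397 -0.1431] [ 0.4372 -0.236 ]
(array([ 0.4369, -0.1433,  0.1088]), [array([-3.4,  0.3]), array([ 1.1, -0.1])]) (array([ 0.4362, -0.2355,  0.1101]), [array([-1.1,  0.1]), array([ 0.4, -0. ])])
```

```bash
python3 -m inch '[{"rotation":[0,0,0],"translation":[0,0.001,0.04],"grip":0.62},{"rotation":[0,0,0],"translation":[0,0,0.04],"grip":0.62},{"rotation":[0,0,0],"translation":[0,0,0.03],"grip":0.62},{"rotation":[0,0,0],"translation":[0,0,0.015],"grip":0.62},{"rotation":[0,0,0],"translation":[0,0,0],"grip":0.62},{"rotation":[0,0,0],"translation":[0,0,0],"grip":1},{"rotation":[0,0,0],"translation":[0,0,0],"grip":1},{"rotation":[0,0,0],"translation":[0,0,0],"grip":1},{"rotation":[0,0,0],"translation":[0,0,0],"grip":1},{"rotation":[0,0,0],"translation":[0,0,0],"grip":1}]'; python3 - <<'E'
from h import *
# arc rows: tool at yaw 88.4, hinge axis x,z
r=.174;hx=.4378+.174;a0=np.arctan2(.004,.174)
for d in range(0,121,8):
    t=np.radians(d)
    r=np.hypot(.174,.004); print(d,((hx-r*np.cos(t+a0))-(hx-r*np.cos(a0))).round(4),(r*np.sin(t+a0)-r*np.sin(a0)).round(4))
E
```

```text
clock: 7.75
tcp_pos: [0.4354, -0.1899, 0.0938]
tcp_rot: [[0.027, 1.0, -0.004], [1.0, -0.027, -0.001], [-0.001, -0.004, -1.0]]
wrist_force: [-9.9, -1.6, 8.8]
gripper_width: 0.009
gripper_force: 30.0
0 0.0 0.0
8 0.0023 0.0242
16 0.0078 0.0478
24 0.0167 0.0704
32 0.0286 0.0916
40 0.0433 0.1109
48 0.0605 0.128
56 0.08 0.1425
64 0.1013 0.1541
72 0.124 0.1627
80 0.1477 0.1681
88 0.1719 0.17
96 0.1962 0.1686
104 0.22 0.1639
112 0.2429 0.1558
120 0.2645 0.1447
```

```bash
python3 -m inch '[{"rotation":[0,0,0],"translation":[0,0.0011,-0.0121],"grip":1},{"rotation":[0,0,0],"translation":[0,0.0012,-0.0121],"grip":1},{"rotation":[0,0,0],"translation":[0,0.0055,-0.0236],"grip":1},{"rotation":[0,0,0],"translation":[0,0.0089,-0.0226],"grip":1}]'
```

```text
clock: 8.25
tcp_pos: [0.4506, -0.1903, 0.1631]
tcp_rot: [[0.028, 1.0, -0.008], [1.0, -0.028, -0.0], [-0.001, -0.008, -1.0]]
wrist_force: [-7.0, -3.5, -0.4]
gripper_width: 0.0089
gripper_force: 30.0
```

```bash
python3 -m inch '[{"rotation":[0,0,0],"translation":[0,0.0119,-0.0212],"grip":1},{"rotation":[0,0,0],"translation":[0,0.0147,-0.0193],"grip":1},{"rotation":[0,0,0],"translation":[0,0.0172,-0.0171],"grip":1},{"rotation":[0,0,0],"translation":[0,0.0195,-0.0145],"grip":1},{"rotation":[0,0,0],"translation":[0,0.0213,-0.0116],"grip":1},{"rotation":[0,0,0],"translation":[0,0.0227,-0.0086],"grip":1},{"rotation":[0,0,0],"translation":[0,0.0237,-0.0054],"grip":1}]'
```

```text
clock: 9.12
tcp_pos: [0.5858, -0.1936, 0.2637]
tcp_rot: [[0.028, 1.0, 0.002], [1.0, -0.028, -0.001], [-0.001, 0.002, -1.0]]
wrist_force: [-3.0, -0.2, 3.1]
gripper_width: 0.0087
gripper_force: 30.0
```

```bash
python3 -m inch '[{"rotation":[0,0,0],"translation":[0,0.0242,-0.0019],"grip":1},{"rotation":[0,0,0],"translation":[0,0.0243,0.0014],"grip":1},{"rotation":[0,0,0],"translation":[0,0.0238,0.0047],"grip":1},{"rotation":[0,0,0],"translation":[0,0.0229,0.0081],"grip":1},{"rotation":[0,0,0],"translation":[0,0,0],"grip":1},{"rotation":[0,0,0],"translation":[0,0,0],"grip":1}]'
```

```text
clock: 9.88
tcp_pos: [0.6806, -0.1963, 0.2498]
tcp_rot: [[0.028, 1.0, 0.002], [1.0, -0.028, -0.0], [-0.0, 0.002, -1.0]]
wrist_force: [1.2, 0.7, 2.6]
gripper_width: 0.009
gripper_force: 30.0
```

```bash
python3 -m inch '[{"rotation":[0,0,0],"translation":[0,0,0],"grip":0.5},{"rotation":[0,0,0],"translation":[0,0,0],"grip":0.5},{"rotation":[0,0,0],"translation":[0,0,0],"grip":0.5},{"rotation":[0,0,0],"translation":[0,0,-0.03],"grip":0.5},{"rotation":[0,0,0],"translation":[0,0,-0.04],"grip":0.5},{"rotation":[0,0,0],"translation":[0,-0.06,0],"grip":0.3},{"rotation":[0,0,0],"translation":[0,-0.06,0],"grip":0},{"rotation":[0,0,0],"translation":[0,-0.06,0],"grip":0},{"rotation":[0,0,0],"translation":[0.03,-0.01,0],"grip":0},{"rotation":[0,0,0],"translation":[0,0,0],"grip":0},{"rotation":[0,0,0],"translation":[0,0,0],"grip":0}]'; python3 - <<'E'
from h import *
s=robot.state();print(s['q'].round(2),s['tcp_pos'])
t=snap('top','t3');s=snap('side','s3');w=snap('wrist','w3')
cv2.imwrite('pics/c3.png',np.hstack([cv2.resize(s['frame'][190:340,190:390],(800,600),interpolation=cv2.INTER_CUBIC)]))
E
```

```text
clock: 11.25
tcp_pos: [0.4916, -0.1614, 0.3188]
tcp_rot: [[0.028, 1.0, 0.001], [1.0, -0.028, -0.001], [-0.001, 0.001, -1.0]]
wrist_force: [0.7, 0.1, 0.8]
gripper_width: 0.0885
gripper_force: 0.0
[-2.0920e+01 -4.5000e+00  1.0486e+02 -3.0000e-02  7.9590e+01 -1.9310e+01] [ 0.49158825 -0.16140095  0.31875671]
```

View pics/c3.png

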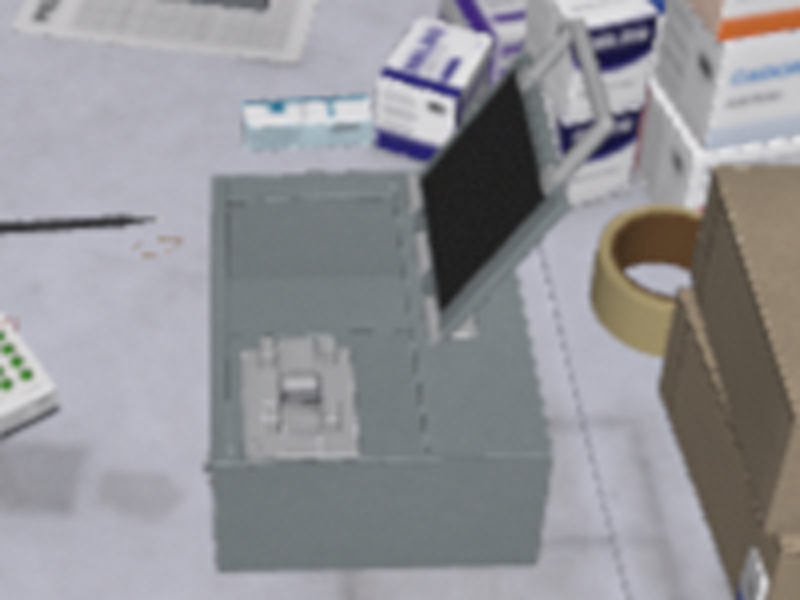

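The side crop shows the hatch open past vertical at its stop and the tab withdrawn. The opening spans (225,195) to (418,330). Next I'll fit the kinematics and measure the opening and the cup.

```bash
python3 - <<'E'
from h import *
from scipy.optimize import least_squares
D=[([15.163,91.972,72.977],.6744,.2375),([9.7,100.1,69.7],.6219,.2232),([-4.5,104.86,79.59],.5174,.3188)]
def f(p,full=0):
    a1,L2,L3,H,a3=p;o=[]
    for q,r,z in D:
        b=np.radians(q[0]);c=np.radians(q[0]+q[1])
        o+=[a1+L2*np.sin(b)+L3*np.sin(c)-a3*np.cos(c)-r, H+L2*np.cos(b)+L3*np.cos(c)+a3*np.sin(c)-z]
    return o+[a3*.01,a1*.01]
s=least_squares(f,[0,.4,.4,.1,0]);print(s.x.round(4),np.round(s.fun,4))
S=lambda x,y:onz('s3',190+x/4,190+y/4,.105)
print('opening',S(225,195),S(402,190),S(418,331),S(228,331))
# paper edge
k=1.5625
print('paper',[onz('t0',u/k,v/k,0.0) for u,v in((347,283),(317,412))])
go([.456,.279,.20],down(75))
E
```

```text
[ 0.001   0.4956  0.5577 -0.1116  0.0371] [ 0.0001  0.0004 -0.0001 -0.0003 -0.     -0.0001  0.0004  0.    ]
opening [ 0.4903 -0.1324] [ 0.6065 -0.134 ] [ 0.6021 -0.2562] [ 0.4886 -0.2503]
paper [array([0.5556, 0.1322]), array([0.317, 0.184])]
t 11.4 pos [ 0.4918 -0.1615  0.3183] rotvec [-4.000e-04  1.000e-04  2.334e-01]
trans before rot [ 0.4394 -0.0483  0.1183] after rot [ 0.4163 -0.1486  0.1183]
```

```bash
cat > rec.py <<'E'
from h import *
import sys,json
s=robot.state(); open('states.jsonl','a').write(json.dumps({k:s[k].tolist() for k in('q','tcp_pos','tcp_rot')})+'\n'); print(s['clock'],s['q'].round(1))
E
python3 rec.py
python3 -m inch '[{"rotation":[0.17,0,0],"translation":[0.03,-0.01,0],"grip":0},{"rotation":[0.17,0,0],"translation":[0.03,-0.01,0],"grip":0},{"rotation":[0.17,0,0],"translation":[0.03,0,0],"grip":0},{"rotation":[0,0,0],"translation":[0,0,0],"grip":0},{"rotation":[0,0,0],"translation":[0,0,0],"grip":0}]'; python3 rec.py
python3 -m inch '[{"rotation":[0,0.17,0],"translation":[0.02,0,0],"grip":0},{"rotation":[0,0.17,0],"translation":[0.02,0,0],"grip":0},{"rotation":[0,0,0],"translation":[0,0,0],"grip":0},{"rotation":[0,0,0],"translation":[0,0,0],"grip":0}]';python3 rec.py; python3 - <<'E'
from h import *
import json
from scipy.optimize import least_squares
D=[json.loads(l) for l in open('states.jsonl')]
print([d['q'] for d in D],D[-1]['tcp_pos'])
E
```

```text
11.4 [-20.9  -4.4 104.8  -0.   79.6 -19.3]
clock: 12.02
tcp_pos: [0.4744, -0.071, 0.3196]
tcp_rot: [[0.028, 0.873, -0.488], [1.0, -0.025, 0.013], [-0.0, -0.488, -0.873]]
wrist_force: [0.6, 0.5, 0.7]
gripper_width: 0.088
gripper_force: 0.0
12.025 [ -8.9  10.7  93.3  -3.7 105.   -7.4]
clock: 12.52
tcp_pos: [0.4765, -0.032, 0.324]
tcp_rot: [[0.189, 0.874, -0.449], [0.939, -0.026, 0.344], [0.288, -0.486, -0.825]]
wrist_force: [0.4, -0.1, 0.5]
gripper_width: 0.0884
gripper_force: 0.0
12.525 [-15.5  11.2  93.9  12.8 106.9  -8.5]
[[-20.93143590977416, -4.414069855252047, 104.82625116265078, -0.013461619413344492, 79.60899256803096, -19.300843730923738], [-8.943598535089182, 10.725913043055794, 93.25867740362145, -3.716800468847575, 104.98642816220699, -7.366858787129942], [-15.527412079727101, 11.246749608039412, 93.89636180116457, 12.750155359405001, 106.89326826012531, -8.547677003913355]] [0.4764626122982885, -0.031957276803383006, 0.32400296383695404]
```

```bash
cat > kin.py <<'E'
import numpy as np, json
from scipy.optimize import least_squares
from scipy.spatial.transform import Rotation as Ro
def RM(ax,a): return Ro.from_euler(ax,a,degrees=True).as_matrix()
LO=np.array([-150.88,-54.13,17.81,-75.09,0,-146.25]);HI=np.array([150.88,125.18,147.31,255.09,152.58,146.25])
def fk(q,p,full=False):
    a1,h,L2,L3,a3,d=p
    A=RM('z',q[0]);B=A@RM('y',q[1]);C=A@RM('y',q[1]+q[2])
    R=C@RM('z',q[3])@RM('y',q[4])@RM('z',q[5]+90)
    e=A@[a1,0,0]+[0,0,h]+B@[0,0,L2]; w=e+C@[-a3,0,L3]
    return (w+R@[0,0,d],R,w,e) if full else (w+R@[0,0,d],R)
def fit():
    D=[json.loads(l) for l in open('states.jsonl')]
    D+=[{'q':[-65.9411,15.1633,91.9722,0,72.9765,-2.1137],'tcp_pos':[0.29746561,-0.60522078,0.23754124]},{'q':[-33.6,9.7,100.1,0,69.7,57.9],'tcp_pos':[.5316,-.3228,.2232]}]
    f=lambda p:np.r_[np.concatenate([fk(d['q'],p)[0]-d['tcp_pos'] for d in D]),p[0]*.01]
    s=least_squares(f,[0,.2,.5,.56,.03,.3]); e=[np.degrees(Ro.from_matrix(fk(d['q'],s.x)[1].T@d['tcp_rot']).magnitude()) for d in D if 'tcp_rot' in d]
    return s.x,np.abs(s.fun).max(),e
def ik(pos,R,p,n=40,seed=None,rng=np.random.default_rng(0)):
    out=[]
    for i in range(n):
        q0=seed if (seed is not None and i==0) else rng.uniform(LO,HI)
        g=lambda q:np.r_[(fk(q,p)[0]-pos)*10,Ro.from_matrix(fk(q,p)[1].T@R).as_rotvec()]
        s=least_squares(g,np.clip(q0,LO+1,HI-1),bounds=(LO,HI),max_nfev=60)
        if np.abs(s.fun).max()<2e-2 and not any(np.abs(s.x-o).max()<3 for o in out): out.append(s.x)
    return out
E
python3 -c "
from kin import *
print(fit())"
```

```text
(array([ 0.00565505,  0.30025747,  0.54526545,  0.57657316, -0.06743464,
        0.35600689]), np.float64(0.025312575799946627), [np.float64(3.1392458136893335e-14), np.float64(1.620988084282639e-14), np.float64(2.2964385629973868e-14)])
```

```bash
python3 - <<'E'
import re
s=open('kin.py').read()
s=s.replace("a1,h,L2,L3,a3,d=p","a1,h,L2,L3,a3,d,b2,v5,y2=p").replace("B@[0,0,L2]","B@[b2,y2,L2]")
s=s.replace("R=C@RM('z',q[3])@RM('y',q[4])@RM('z',q[5]+90)","W=C@RM('z',q[3])@RM('y',q[4]);R=W@RM('z',q[5]+90)").replace("C@[-a3,0,L3]","C@[-a3,0,L3]+W@[v5,0,0]")
s=s.replace("p[0]*.01]","p*[.01,0,0,0,.01,0,.01,.01,.01]]").replace(".03,.3]",".03,.3,0,0,0]").replace("s.x,np.abs(s.fun).max(),e","s.x,s.fun.round(4),e")
open('kin.py','w').write(s)
E
python3 -c "
from kin import *
print(fit())"; cat states.jsonl | cut -c1-200
```

```text
(array([ 6.99270854e-04,  2.52259221e-01,  5.12208111e-01,  5.65370646e-01,
       -2.27811681e-03,  3.40251237e-01,  3.24974757e-04,  4.04419414e-05,
        2.49817774e-02]), array([ 0.    ,  0.0001,  0.    ,  0.    ,  0.0001, -0.    ,  0.    ,
        0.0001,  0.    ,  0.0001,  0.0001,  0.    , -0.0002, -0.0003,
       -0.    ,  0.    ,  0.    ,  0.    ,  0.    , -0.    ,  0.    ,
        0.    ,  0.    ,  0.0002]), [np.float64(3.1392458136893335e-14), np.float64(1.620988084282639e-14), np.float64(2.2964385629973868e-14)])
{"q": [-20.93143590977416, -4.414069855252047, 104.82625116265078, -0.013461619413344492, 79.60899256803096, -19.300843730923738], "tcp_pos": [0.4918359689148948, -0.1615480672007667, 0.31830209746836
{"q": [-8.943598535089182, 10.725913043055794, 93.25867740362145, -3.716800468847575, 104.98642816220699, -7.366858787129942], "tcp_pos": [0.47444423385548984, -0.07102966397023774, 0.3196449111834475
{"q": [-15.527412079727101, 11.246749608039412, 93.89636180116457, 12.750155359405001, 106.89326826012531, -8.547677003913355], "tcp_pos": [0.4764626122982885, -0.031957276803383006, 0.324002963836954
```

```bash
cat > plan.py <<'E'
from kin import *
p,_,_=fit()
def Rp(al,ps):
    a,s=np.radians([al,ps]);z=np.array([np.cos(a)*np.cos(s),np.sin(a)*np.cos(s),-np.sin(s)]);x=np.array([np.cos(a)*np.sin(s),np.sin(a)*np.sin(s),np.cos(s)])
    return np.c_[x,np.cross(z,x),z]
BODY=np.array([[x,y,z] for x in(-.0375,.0375,.11) for y in(-.094,.094) for z in(-.045,-.12)])
BODY=np.array([b for b in BODY if not(b[0]>.1 and (abs(b[1])>.05 and 0))])
BODY[BODY[:,0]>.1,1]*=.4
def pour(al,ps,phi,H=None,op=(.5465,-.193),up=.012):
    R=Rp(al,ps);u=R.T@[0,0,1];R2=R@RM('z',phi);ud=R2@u
    hd=ud[:2]/np.linalg.norm(ud[:2])
    m=np.r_[np.array(op)-up*hd,0];g=m-.037*ud
    if H is None: # lip lowest >=.14 ; body lowest >=.16
        zb=(BODY@R2.T)[:,2].min(); g[2]=max(.155-zb,.145+.033*np.sqrt(1-ud[2]**2)-.037*ud[2])
    else:g[2]=H
    return g,R,R2,ud
E
python3 - <<'E'
from plan import *
print(p.round(3))
c=np.array([.44,.11,.060])
for ps in(20,28):
  for al in(15,45,60,75):
    R=Rp(al,ps)
    for q in ik(c+R@[0,0,.019],R,p,12): print('pick',ps,al,q.round(0),'w',fk(q,p,1)[2].round(2))
for ps in(20,):
  for al in(-60,-30,0,20,45,60,80):
   for phi in(-145,145):
    g,R,R2,ud=pour(al,ps,phi)
    for q in ik(g+R@[0,0,.019],R,p,10):
      if LO[5]<q[5]+phi<HI[5]: print('pour',al,phi,g.round(3),ud.round(2),q.round(0),'w',fk(q,p,1)[2].round(2))
E
```

```text
[ 0.001  0.252  0.512  0.565 -0.002  0.34   0.     0.     0.025]
pick 20 60 [-32.  23. 144.  83.  71. -77.] w [ 0.29 -0.15  0.17]
pick 20 75 [-30.  27. 135.  69.  76. -72.] w [ 0.36 -0.18  0.17]
pick 28 60 [-29.  16. 145.  81.  63. -68.] w [ 0.3  -0.14  0.21]
pick 28 75 [-28.  21. 136.  67.  69. -66.] w [ 0.37 -0.16  0.21]
pour -30 145 [ 0.587 -0.184  0.245] [-0.78 -0.17 -0.61] [ -10.   -8.  143.  219.   30. -118.] w [ 0.33 -0.03  0.35]
pour 0 145 [ 0.577 -0.165  0.245] [-0.58 -0.54 -0.61] [-35.  -9. 144. 119.  39. -49.] w [ 0.28 -0.16  0.35]
pour 20 145 [ 0.566 -0.156  0.245] [-0.37 -0.71 -0.61] [-46.  -1. 137.  92.  60. -43.] w [ 0.28 -0.26  0.35]
pour 45 145 [ 0.548 -0.152  0.245] [-0.03 -0.79 -0.61] [-50.  11. 124.  72.  80. -44.] w [ 0.33 -0.37  0.35]
pour 60 145 [ 0.537 -0.153  0.245] [ 0.17 -0.78 -0.61] [-49.  17. 116.  62.  90. -46.] w [ 0.39 -0.41  0.35]
pour 80 145 [ 0.524 -0.158  0.245] [ 0.43 -0.67 -0.61] [-46.  25. 104.  51. 102. -50.] w [ 0.47 -0.46  0.35]
```

```bash
python3 - <<'E'
from h import *
go([.456,.25,.27],down(75))
E
```

```text
t 12.53 pos [ 0.4765 -0.032   0.324 ] rotvec [-0.5377 -0.269   0.1392]
trans before rot [0.2452 0.0009 0.1507] after rot [ 0.2671 -0.0927  0.054 ]
```

```bash
python3 -m inch '[{"rotation":[-0.1344,-0.0673,0.0348],"translation":[0,0,0],"grip":0},{"rotation":[-0.1344,-0.0673,0.0348],"translation":[0,0,0],"grip":0},{"rotation":[-0.1344,-0.0673,0.0348],"translation":[0,0,0],"grip":0},{"rotation":[-0.1344,-0.0673,0.0348],"translation":[0,0,0],"grip":0},{"rotation":[0,0,0],"translation":[0.0534,-0.0185,0.0108],"grip":0},{"rotation":[0,0,0],"translation":[0.0534,-0.0185,0.0108],"grip":0},{"rotation":[0,0,0],"translation":[0.0534,-0.0185,0.0108],"grip":0},{"rotation":[0,0,0],"translation":[0.0534,-0.0185,0.0108],"grip":0},{"rotation":[0,0,0],"translation":[0.0534,-0.0185,0.0108],"grip":0},{"rotation":[0,0,0],"translation":[0,0,0],"grip":0},{"rotation":[0,0,0],"translation":[0,0,0],"grip":0}]'; python3 rec.py; python3 - <<'E'
from h import *
go([.456,.25,.27],down(75))
c=snap('wrist','w4'); cv2.imwrite('pics/w4b.png',cv2.resize(c['frame'],(800,600),interpolation=cv2.INTER_CUBIC))
E
```

```text
clock: 13.9
tcp_pos: [0.4562, 0.2512, 0.2706]
tcp_rot: [[0.256, 0.967, -0.001], [0.967, -0.256, 0.002], [0.002, -0.001, -1.0]]
wrist_force: [-0.1, -0.0, 0.4]
gripper_width: 0.0878
gripper_force: 0.0
13.9 [ 2.600e+01 -2.800e+00  1.083e+02  1.000e-01  7.450e+01  4.080e+01]
t 13.9 pos [0.4562 0.2512 0.2706] rotvec [-0.0015 -0.0015  0.0027]
trans before rot [-0.0012  0.0001  0.0006] after rot [-0.0012  0.0001  0.0006]
```

View pics/w4b.png

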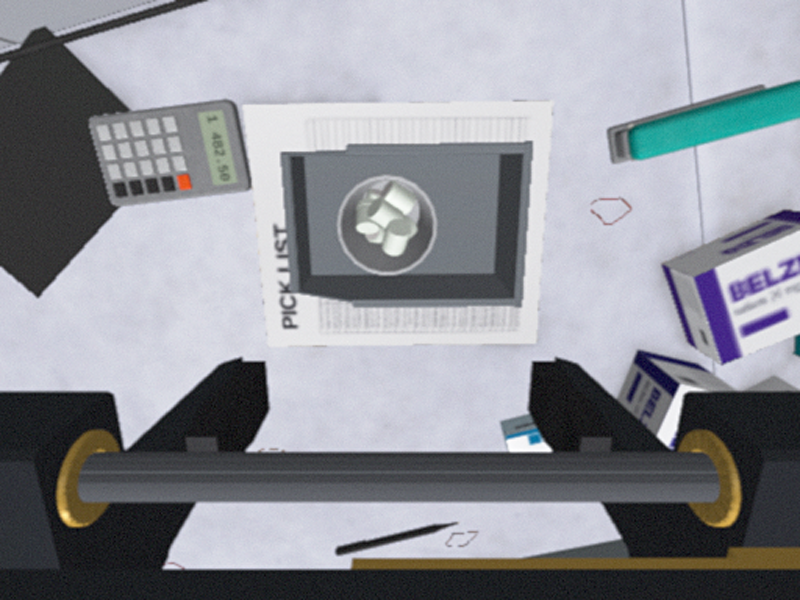

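The wrist view shows the cup rim spanning (338–437, 175–275), centred at (387,225). The front wall of the bin is close on the left, with its inner edge at about x = 300, and the back wall is at about 525.

```bash
python3 - <<'E'
from h import *
k=1.5625
w=lambda x,y:('w4',x/k,y/k)
c=onz(*w(387.5,225),.103);print('cup',c, tri(w(387.5,225),('t0',132+125/4,172+158/4),('s0',190+173/4,145+37/4)))
R=down(75)
for n,a,z in(('front out top',(283,154),.06),('front outer btm',(298,294),.06),('inner front',(300,215),.06),('back out top',(532,142),.085),('back out near',(522,305),.085),('back inner',(500,210),.01),('front inner floor',(307,215),.01)):
    x=onz(*w(*a),z); print(n,x,'along tool y from cup',((x-c)@R[:2,1]).round(4))
x,y=c;go([x,y,.06],down(75))
E
```

```text
cup [0.458 0.284] (array([0.4569, 0.2823, 0.1069]), [array([-0.8,  2.4]), array([-1.1, -1.1]), array([-0.4,  0.4])])
front out top [0.3969 0.3465] along tool y from cup -0.0752
front outer btm [0.3747 0.2451] along tool y from cup -0.0704
inner front [0.3951 0.3024] along tool y from cup -0.0655
back out top [0.5631 0.3099] along tool y from cup 0.0948
back out near [0.5359 0.2011] along tool y from cup 0.0967
back inner [0.5472 0.2604] along tool y from cup 0.0923
front inner floor [0.3895 0.298 ] along tool y from cup -0.0698
t 13.95 pos [0.4565 0.2506 0.2708] rotvec [-0.0014 -0.002   0.001 ]
trans before rot [ 0.0323 -0.0068  0.2108] after rot [ 0.0327 -0.0072  0.2108]
```

```bash
python3 -m inch '[{"rotation":[0,0,0],"translation":[0.031,-0.0065,0.01],"grip":0.04},{"rotation":[0,0,0],"translation":[0,0,0],"grip":0.04},{"rotation":[0,0,0],"translation":[0,0,0.05],"grip":0.04},{"rotation":[0,0,0],"translation":[0,0,0.05],"grip":0.04},{"rotation":[0,0,0],"translation":[0,0,0.04],"grip":0.04},{"rotation":[0,0,0],"translation":[0,0,0.03],"grip":0.04},{"rotation":[0,0,0],"translation":[0,0,0.02],"grip":0.04},{"rotation":[0,0,0],"translation":[0,0,0.01],"grip":0.04},{"rotation":[0,0,0],"translation":[0,0,0],"grip":0.04},{"rotation":[0,0,0],"translation":[0,0,0],"grip":1},{"rotation":[0,0,0],"translation":[0,0,0],"grip":1},{"rotation":[0,0,0],"translation":[0,0,0],"grip":1},{"rotation":[0,0,0],"translation":[0,0,0],"grip":1},{"rotation":[0,0,0],"translation":[0,0,0],"grip":1}]'
```

```text
clock: 15.7
tcp_pos: [0.458, 0.284, 0.0613]
tcp_rot: [[0.258, 0.966, -0.001], [0.966, -0.258, 0.004], [0.003, -0.002, -1.0]]
wrist_force: [-2.5, 0.4, 6.2]
gripper_width: 0.0628
gripper_force: 34.5
```

```bash
python3 -m inch '[{"rotation":[0,0,0],"translation":[0,0,-0.015],"grip":1},{"rotation":[0,0,0],"translation":[0,0,-0.025],"grip":1},{"rotation":[0,0,0],"translation":[0,0,-0.03],"grip":1},{"rotation":[0,0,0],"translation":[0,0,-0.03],"grip":1},{"rotation":[0,0,0],"translation":[0,0,-0.02],"grip":1},{"rotation":[0,0,0],"translation":[-0.02,0.0035,0],"grip":1},{"rotation":[0,0,0],"translation":[-0.03,0.005,0],"grip":1},{"rotation":[0,0,0],"translation":[-0.035,0.0055,0],"grip":1},{"rotation":[0,0,0],"translation":[-0.035,0.0055,0],"grip":1},{"rotation":[0,0,0],"translation":[-0.03,0.005,0],"grip":1},{"rotation":[0,0,0],"translation":[-0.0227,0.003,0],"grip":1},{"rotation":[0,0,0],"translation":[0,0,0],"grip":1},{"rotation":[0,0,0],"translation":[0,0,0],"grip":1}]'
```

```text
clock: 17.32
tcp_pos: [0.4391, 0.1088, 0.1789]
tcp_rot: [[0.259, 0.966, -0.004], [0.966, -0.259, 0.003], [0.002, -0.004, -1.0]]
wrist_force: [0.2, 0.2, -2.1]
gripper_width: 0.0631
gripper_force: 34.4
```

```bash
python3 -m inch '[{"rotation":[0,0,0],"translation":[0,0,0.025],"grip":1},{"rotation":[0,0,0],"translation":[0,0,0.035],"grip":1},{"rotation":[0,0,0],"translation":[0,0,0.03],"grip":1},{"rotation":[0,0,0],"translation":[0,0,0.02],"grip":1},{"rotation":[0,0,0],"translation":[0,0,0.01],"grip":1},{"rotation":[0,0,0],"translation":[0,0,0.0035],"grip":1},{"rotation":[0,0,0],"translation":[0,0,0],"grip":1},{"rotation":[0,0,0],"translation":[0,0,0],"grip":1}]'
```

```text
clock: 18.32
tcp_pos: [0.4403, 0.1097, 0.0571]
tcp_rot: [[0.258, 0.966, -0.001], [0.966, -0.258, 0.003], [0.003, -0.002, -1.0]]
wrist_force: [0.1, -0.7, -1.7]
gripper_width: 0.0634
gripper_force: 34.4
```

```bash
python3 -m inch '[{"rotation":[0,0,0],"translation":[0,0,0.002],"grip":1},{"rotation":[0,0,0],"translation":[0,0,0],"grip":1}]'; python3 -m inch '[{"rotation":[0,0,0],"translation":[0,0,0.002],"grip":1},{"rotation":[0,0,0],"translation":[0,0,0],"grip":1}]'
```

```text
clock: 18.58
tcp_pos: [0.4395, 0.1095, 0.0544]
tcp_rot: [[0.259, 0.966, -0.002], [0.966, -0.259, 0.003], [0.002, -0.003, -1.0]]
wrist_force: [-0.4, -0.2, -2.7]
gripper_width: 0.0632
gripper_force: 34.4
clock: 18.82
tcp_pos: [0.4399, 0.1095, 0.0533]
tcp_rot: [[0.259, 0.966, -0.002], [0.966, -0.259, 0.003], [0.002, -0.003, -1.0]]
wrist_force: [-2.9, -1.7, 6.6]
gripper_width: 0.0628
gripper_force: 35.2
```

Touched down with 6.6 N. Releasing and rising.

```bash
python3 -m inch '[{"rotation":[0,0,0],"translation":[0,0,0],"grip":0.6},{"rotation":[0,0,0],"translation":[0,0,0],"grip":0.1},{"rotation":[0,0,0],"translation":[0,0,0],"grip":0},{"rotation":[0,0,0],"translation":[0,0,0],"grip":0},{"rotation":[0,0,0],"translation":[0,0,0],"grip":0},{"rotation":[0,0,0],"translation":[0,0,-0.04],"grip":0},{"rotation":[0,0,0],"translation":[0,0,-0.06],"grip":0},{"rotation":[0,0,0],"translation":[-0.05,0,-0.06],"grip":0},{"rotation":[0,0,0],"translation":[-0.05,0,-0.04],"grip":0},{"rotation":[0,0,0],"translation":[-0.05,0,0],"grip":0},{"rotation":[0,0,0],"translation":[0,0,0],"grip":0}]'; python3 - <<'E'
from plan import *
from h import *
snap('top','t5');snap('side','s5');w=snap('wrist','w5')
cv2.imwrite('pics/c5.png',np.hstack([cv2.resize(load('s5')['frame'][130:280,150:350],(400,300),interpolation=cv2.INTER_CUBIC),cv2.resize(w['frame'],(400,300))]))
s=robot.state();print(s['q'].round(1))
R=Rp(75,22);g=np.array([.44,.1095,.060]);
for b in(0,.06,.12,.18): 
    T=g+R@[0,0,.019-b]; print(b,T.round(3),[q.round(0) for q in ik(T,R,p,8)])
print('camera rel tool', s['tcp_rot'].T@(-w['R'].T@w['t']-s['tcp_pos']))
go(g+R@[0,0,.019-.12],R)
E
```

```text
clock: 20.2
tcp_pos: [0.4036, -0.0275, 0.2396]
tcp_rot: [[0.264, 0.965, -0.001], [0.965, -0.264, 0.002], [0.002, -0.001, -1.0]]
wrist_force: [-0.8, 0.7, -0.4]
gripper_width: 0.0881
gripper_force: 0.0
[ -7.2 -15.4 122.4   0.2  73.2   7.8]
0 [0.445 0.127 0.053] [array([-30.,  25., 136.,  69.,  74., -71.])]
0.06 [0.43  0.073 0.075] [array([-37.,  23., 134.,  61.,  78., -68.])]
0.12 [0.416 0.019 0.098] [array([-44.,  21., 132.,  55.,  82., -66.])]
0.18 [ 0.401 -0.035  0.12 ] [array([-50.,  20., 129.,  50.,  87., -65.])]
camera rel tool [ 0.0736325   0.00065713 -0.14542527]
t 20.35 pos [ 0.4038 -0.0246  0.2384] rotvec [-0.0034  1.184  -0.0024]
trans before rot [0.0449 0.0008 0.1407] after rot [-0.1134  0.0002  0.0946]
```

View pics/c5.png

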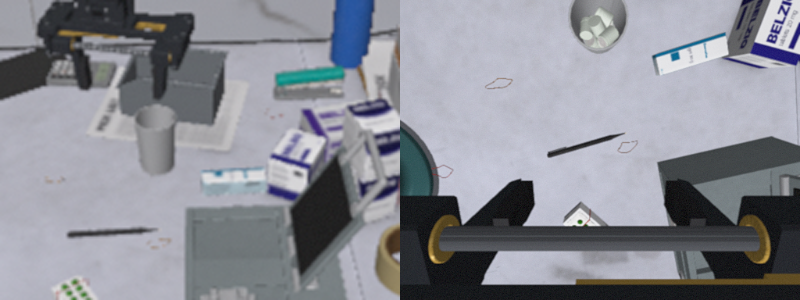

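The left panel (side) shows the cup upright on bare table at about (155,140), clear of the paper, and the hatch open. The right panel (wrist) shows the canisters still inside. Pitching the tool for a side grasp.

```bash
python3 -m inch '[{"rotation":[0,0.148,0],"translation":[0,0,0],"grip":0},{"rotation":[0,0.148,0],"translation":[0,0,0],"grip":0},{"rotation":[0,0.148,0],"translation":[0,0,0],"grip":0},{"rotation":[0,0.148,0],"translation":[0,0,0],"grip":0},{"rotation":[0,0.148,0],"translation":[0,0,0],"grip":0},{"rotation":[0,0.148,0],"translation":[0,0,0],"grip":0},{"rotation":[0,0.148,0],"translation":[0,0,0],"grip":0},{"rotation":[0,0.148,0],"translation":[0,0,0],"grip":0},{"rotation":[0,0,0],"translation":[0,0,0],"grip":0},{"rotation":[0,0,0],"translation":[0,0,0],"grip":0}]'; python3 - <<'E'
from plan import *
from h import *
s=robot.state();print(s['q'].round(1))
R=Rp(75,22);g=np.array([.44,.1095,.060])
go(g+R@[0,0,.019-.10],R)
k=1.5625
snap('top','t6');snap('side','s6')
# cup rim from t5/s5 check: s5 crop scale 2
print('w5 rim', onz('w5',(598-400)*1.28,23*1.28,.095))
E
```

```text
clock: 21.6
tcp_pos: [0.4043, -0.0246, 0.2388]
tcp_rot: [[0.1, 0.966, 0.237], [0.363, -0.257, 0.896], [0.926, -0.004, -0.377]]
wrist_force: [0.5, -0.5, -0.2]
gripper_width: 0.0882
gripper_force: 0.0
[-48.6   6.1 127.8  50.8  96.3 -52.7]
t 21.6 pos [ 0.4043 -0.0246  0.2388] rotvec [-0.0033  0.0022 -0.0029]
trans before rot [-0.1136  0.0005  0.1149] after rot [-0.1138 -0.0002  0.1146]
w5 rim [0.4374 0.1034]
```

```bash
python3 -m inch '[{"rotation":[0,0,0],"translation":[-0.04,0,0],"grip":0},{"rotation":[0,0,0],"translation":[-0.04,0,0],"grip":0},{"rotation":[0,0,0],"translation":[-0.0336,0.0005,0],"grip":0},{"rotation":[0,0,0],"translation":[0,0,0.0349],"grip":0},{"rotation":[0,0,0],"translation":[0,0,0.04],"grip":0},{"rotation":[0,0,0],"translation":[0,0,0.04],"grip":0},{"rotation":[0,0,0],"translation":[0,0,0],"grip":0},{"rotation":[0,0,0],"translation":[0,0,0],"grip":0}]'; python3 - <<'E'
from plan import *
from h import *
s=robot.state();print(s['q'].round(1))
R=Rp(75,22);g=np.array([.44,.1095,.060])
go(g+R@[0,0,.019],R)
w=snap('wrist','w7');cv2.imwrite('pics/c7.png',cv2.resize(w['frame'],(600,450)))
E
```

```text
clock: 22.7
tcp_pos: [0.4213, 0.0361, 0.0914]
tcp_rot: [[0.097, 0.966, 0.238], [0.364, -0.257, 0.895], [0.926, -0.0, -0.377]]
wrist_force: [-0.8, 0.9, -0.2]
gripper_width: 0.088
gripper_force: 0.0
[-41.6  21.2 132.7  56.9  81.  -66.6]
t 22.7 pos [0.4213 0.0361 0.0914] rotvec [-0.0015  0.0024  0.0004]
trans before rot [-0.0005 -0.0008  0.1009] after rot [-0.0007 -0.0009  0.1009]
```

View pics/c7.png

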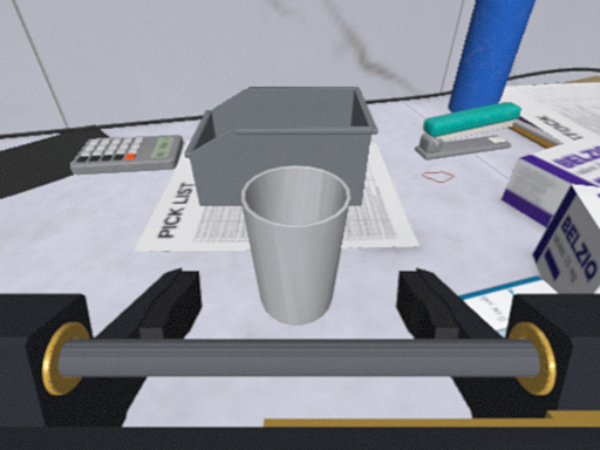

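The cup is centred between the open fingers at (297,240). Advancing and gripping.

```bash
python3 -m inch '[{"rotation":[0,0,0],"translation":[0,0,0.03],"grip":0},{"rotation":[0,0,0],"translation":[0,0,0.03],"grip":0},{"rotation":[0,0,0],"translation":[0,0,0.025],"grip":0},{"rotation":[0,0,0],"translation":[0,0,0.015],"grip":0},{"rotation":[0,0,0],"translation":[0,0,0],"grip":0},{"rotation":[0,0,0],"translation":[0,0,0],"grip":1},{"rotation":[0,0,0],"translation":[0,0,0],"grip":1},{"rotation":[0,0,0],"translation":[0,0,0],"grip":1},{"rotation":[0,0,0],"translation":[0,0,0],"grip":1},{"rotation":[0,0,0],"translation":[0,0,0],"grip":1},{"rotation":[0,0,0],"translation":[0,0,0],"grip":1}]'
```

```text
clock: 24.12
tcp_pos: [0.4444, 0.1261, 0.0533]
tcp_rot: [[0.1, 0.966, 0.239], [0.361, -0.259, 0.896], [0.927, -0.003, -0.375]]
wrist_force: [-1.6, -1.9, 3.4]
gripper_width: 0.0599
gripper_force: 29.2
```

```bash
python3 -m inch '[{"rotation":[0,0,0],"translation":[0.0139,0,-0.0056],"grip":1},{"rotation":[0,0,0],"translation":[0.0278,0,-0.0113],"grip":1},{"rotation":[0,0,0],"translation":[0.0371,0,-0.015],"grip":1},{"rotation":[0,0,0],"translation":[0.0371,0,-0.015],"grip":1},{"rotation":[0,0,0],"translation":[0.0371,0,-0.015],"grip":1},{"rotation":[0,0,0],"translation":[0.0371,0,-0.015],"grip":1},{"rotation":[0,0,0],"translation":[0.0278,0,-0.0113],"grip":1},{"rotation":[0,0,0],"translation":[0,0,0],"grip":1}]'; python3 - <<'E'
from plan import *
from h import *
s=robot.state();print(s['q'].round(1),s['gripper_width'])
for al in(75,60,50):
  g,R,R2,ud=pour(al,22,145)
  q=ik(g+R@[0,0,.019],R,p,8,seed=s['q'])
  print(al,'g',g.round(3),[x.round(0) for x in q])
  u=R.T@[0,0,1]
  for phi in(70,90,110,130,145,160):
    R2=R@RM('z',phi);d=R2@u;m=g+.037*d; print('  ',phi,'tilt',np.degrees(np.arccos(d[2])).round(0),'m',m.round(3),'dir',d.round(2),'bodymin',(g[2]+(BODY@R2.T)[:,2].min()).round(3))
  go(g+R@[0,0,.019],R)
E
```

```text
clock: 25.12
tcp_pos: [0.4459, 0.1255, 0.2892]
tcp_rot: [[0.096, 0.966, 0.241], [0.365, -0.259, 0.894], [0.926, 0.002, -0.377]]
wrist_force: [-0.5, -0.5, -1.7]
gripper_width: 0.0601
gripper_force: 29.5
[-29.7  -5.  132.3  63.8  87.6 -39.8] 0.06013789992023896
75 g [ 0.528 -0.154  0.242] [array([-47.,  23., 107.,  53.,  98., -49.])]
   70 tilt 64.0 m [ 0.557 -0.171  0.258] dir [ 0.78 -0.45  0.43] bodymin 0.165
   90 tilt 82.0 m [ 0.558 -0.176  0.247] dir [ 0.81 -0.58  0.14] bodymin 0.171
   110 tilt 99.0 m [ 0.555 -0.179  0.236] dir [ 0.72 -0.68 -0.15] bodymin 0.165
   130 tilt 114.0 m [ 0.548 -0.182  0.226] dir [ 0.54 -0.73 -0.41] bodymin 0.166
   145 tilt 124.0 m [ 0.541 -0.182  0.221] dir [ 0.35 -0.75 -0.56] bodymin 0.155
   160 tilt 132.0 m [ 0.533 -0.182  0.217] dir [ 0.13 -0.73 -0.67] bodymin 0.151
t 25.12 pos [0.4459 0.1255 0.2892] rotvec [0.0008 0.0026 0.0018]
trans before rot [-0.1381  0.1521 -0.1936] after rot [-0.1374  0.1522 -0.1941]
60 g [ 0.539 -0.151  0.242] [array([-49.,  17., 116.,  61.,  88., -45.])]
   70 tilt 64.0 m [ 0.563 -0.175  0.258] dir [ 0.64 -0.63  0.43] bo
[... 562 characters left out ...]
0 g [ 0.546 -0.15   0.242] [array([-50.,  12., 121.,  68.,  82., -44.])]
   70 tilt 64.0 m [ 0.566 -0.178  0.258] dir [ 0.52 -0.74  0.43] bodymin 0.165
   90 tilt 82.0 m [ 0.564 -0.182  0.247] dir [ 0.49 -0.86  0.14] bodymin 0.171
   110 tilt 99.0 m [ 0.56  -0.184  0.236] dir [ 0.37 -0.92 -0.15] bodymin 0.165
   130 tilt 114.0 m [ 0.553 -0.184  0.226] dir [ 0.18 -0.89 -0.41] bodymin 0.166
   145 tilt 124.0 m [ 0.546 -0.181  0.221] dir [ 0.   -0.83 -0.56] bodymin 0.155
   160 tilt 132.0 m [ 0.539 -0.177  0.217] dir [-0.19 -0.72 -0.67] bodymin 0.151
t 25.12 pos [0.4459 0.1255 0.2892] rotvec [-0.4035  0.0022  0.1658]
trans before rot [-0.1356  0.1759 -0.1872] after rot [-0.099   0.2544 -0.0993]
```

```bash
python3 -m inch '[{"rotation":[-0.081,0.001,0.033],"translation":[0,0,0],"grip":1},{"rotation":[-0.081,0.001,0.033],"translation":[0,0,0],"grip":1},{"rotation":[-0.08,0.001,0.033],"translation":[0,0,0],"grip":1},{"rotation":[0,0,0],"translation":[0,0,0],"grip":1}]'; python3 - <<'E'
from plan import *
from h import *
R=Rp(60,22);go(np.array([.531,-.141,.25])+R@[0,0,.019],R)
E
```

```text
clock: 25.62
tcp_pos: [0.4432, 0.1268, 0.2854]
tcp_rot: [[0.193, 0.867, 0.46], [0.321, -0.499, 0.805], [0.927, -0.007, -0.375]]
wrist_force: [0.0, -0.3, -1.7]
gripper_width: 0.0602
gripper_force: 29.5
t 25.62 pos [0.4432 0.1268 0.2854] rotvec [-0.0038  0.0001 -0.0066]
trans before rot [-0.1019  0.21   -0.1429] after rot [-0.1033  0.2099 -0.1421]
```

```bash
python3 -m inch '[{"rotation":[0,0,0],"translation":[-0.0064,0.0131,-0.0089],"grip":1},{"rotation":[0,0,0],"translation":[-0.0127,0.0263,-0.0179],"grip":1},{"rotation":[0,0,0],"translation":[-0.0127,0.0263,-0.0179],"grip":1},{"rotation":[0,0,0],"translation":[-0.0127,0.0263,-0.0179],"grip":1},{"rotation":[0,0,0],"translation":[-0.0127,0.0263,-0.0179],"grip":1},{"rotation":[0,0,0],"translation":[-0.0127,0.0263,-0.0179],"grip":1},{"rotation":[0,0,0],"translation":[-0.0127,0.0263,-0.0179],"grip":1},{"rotation":[0,0,0],"translation":[-0.0127,0.0263,-0.0179],"grip":1},{"rotation":[0,0,0],"translation":[-0.0064,0.0131,-0.0089],"grip":1},{"rotation":[0,0,0],"translation":[0,0,0],"grip":1}]'; python3 - <<'E'
from plan import *
from h import *
R=Rp(60,22);go(np.array([.531,-.141,.25])+R@[0,0,.019],R);print(robot.state()['q'].round(1))
s=snap('side','s8');t=snap('top','t8')
cv2.imwrite('pics/c8.png',np.hstack([cv2.resize(s['frame'][130:330,190:390],(400,400)),cv2.resize(t['frame'][90:290,250:450],(400,400))]))
E
```

```text
clock: 26.88
tcp_pos: [0.5423, -0.1284, 0.2451]
tcp_rot: [[0.191, 0.866, 0.462], [0.32, -0.5, 0.805], [0.928, -0.006, -0.373]]
wrist_force: [0.8, 0.5, -1.8]
gripper_width: 0.0599
gripper_force: 29.5
t 26.88 pos [ 0.5423 -0.1284  0.2451] rotvec [-0.0021 -0.002  -0.0052]
trans before rot [-0.0017 -0.0035  0.0018] after rot [-0.0016 -0.0035  0.0018]
[-48.8  14.9 116.4  61.4  88.9 -44.3]
```

View pics/c8.png

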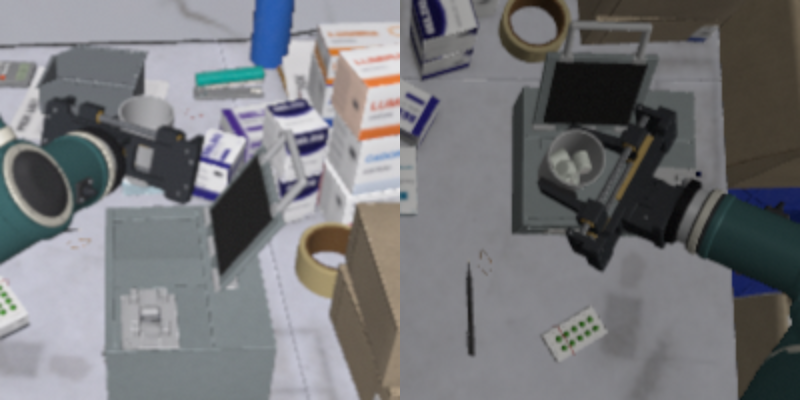

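Cup positioned upright beside the opening centre, with canisters visible at (572,160) in the right panel. Rolling to pour.

```bash
python3 -m inch '[{"rotation":[0,0,0.1],"translation":[0,0,0],"grip":1},{"rotation":[0,0,0.14],"translation":[0,0,0],"grip":1},{"rotation":[0,0,0.14],"translation":[0,0,0],"grip":1},{"rotation":[0,0,0.14],"translation":[0,0,0],"grip":1},{"rotation":[0,0,0.14],"translation":[0,0,0],"grip":1},{"rotation":[0,0,0.14],"translation":[0,0,0],"grip":1},{"rotation":[0,0,0.14],"translation":[0,0,0],"grip":1},{"rotation":[0,0,0.14],"translation":[0,0,0],"grip":1},{"rotation":[0,0,0.1],"translation":[0,0,0],"grip":1},{"rotation":[0,0,0.1],"translation":[0,0,0],"grip":1},{"rotation":[0,0,0.1],"translation":[0,0,0],"grip":1},{"rotation":[0,0,0.1],"translation":[0,0,0],"grip":1},{"rotation":[0,0,0.1],"translation":[0,0,0],"grip":1},{"rotation":[0,0,0.1],"translation":[0,0,0],"grip":1},{"rotation":[0,0,0.1],"translation":[0,0,0],"grip":1},{"rotation":[0,0,0.1],"translation":[0,0,0],"grip":1},{"rotation":[0,0,0],"translation":[0,0,0],"grip":1},{"rotation":[0,0,0],"translation":[0,0,0],"grip":1}]'; python3 rec.py
```

```text
clock: 29.22
tcp_pos: [0.5416, -0.1262, 0.2464]
tcp_rot: [[0.769, -0.443, 0.461], [-0.573, -0.155, 0.805], [-0.285, -0.883, -0.373]]
wrist_force: [0.1, -0.3, -1.8]
gripper_width: 0.0602
gripper_force: 29.5
29.225 [-48.7  14.6 116.6  61.4  88.9  63.3]
```

```bash
python3 -m inch '[{"rotation":[0,0,0.08],"translation":[0,0,0],"grip":1},{"rotation":[0,0,0.08],"translation":[0,0,0],"grip":1},{"rotation":[0,0,0.08],"translation":[0,0,0],"grip":1},{"rotation":[0,0,0.08],"translation":[0,0,0],"grip":1},{"rotation":[0,0,0.08],"translation":[0,0,0],"grip":1},{"rotation":[0,0,0.08],"translation":[0,0,0],"grip":1},{"rotation":[0,0,0.08],"translation":[0,0,0],"grip":1},{"rotation":[0,0,0.08],"translation":[0,0,0],"grip":1},{"rotation":[0,0,0],"translation":[0,0,0],"grip":1},{"rotation":[0,0,0],"translation":[0,0,0],"grip":1}]'; python3 rec.py
```

```text
clock: 30.48
tcp_pos: [0.5418, -0.1268, 0.2463]
tcp_rot: [[0.352, -0.814, 0.462], [-0.552, 0.218, 0.805], [-0.756, -0.538, -0.373]]
wrist_force: [-0.2, -0.7, -0.5]
gripper_width: 0.0606
gripper_force: 29.6
30.475 [-48.7  14.7 116.5  61.4  88.9 100. ]
```

```bash
python3 -m inch '[{"rotation":[0,0,0.12],"translation":[0,0,0],"grip":1},{"rotation":[0,0,0.12],"translation":[0,0,0],"grip":1},{"rotation":[0,0,0],"translation":[0,0,0],"grip":1},{"rotation":[0,0,0],"translation":[0,0,0],"grip":1},{"rotation":[0,0,0],"translation":[0,0,0],"grip":1}]'; python3 - <<'E'
from h import *
s=snap('side','s9');t=snap('top','t9')
cv2.imwrite('pics/c9.png',np.hstack([cv2.resize(s['frame'][160:360,190:390],(400,400)),cv2.resize(t['frame'][90:290,250:450],(400,400))]))
E
```

```text
clock: 31.1
tcp_pos: [0.5419, -0.1269, 0.2462]
tcp_rot: [[0.148, -0.875, 0.462], [-0.485, 0.343, 0.805], [-0.862, -0.343, -0.373]]
wrist_force: [0.2, 0.3, -1.6]
gripper_width: 0.0604
gripper_force: 29.6
```

View pics/c9.png

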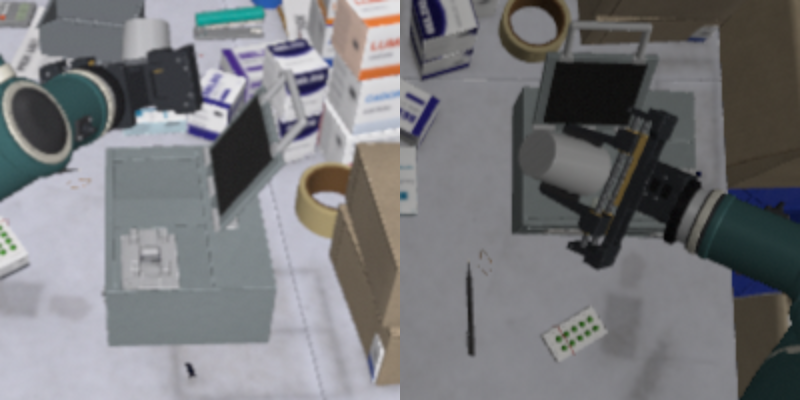

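The cup is inverted to about 132° over the opening, and no strays are visible. I'll shake it a little and check the weight.

```bash
python3 -m inch '[{"rotation":[0,0,-0.12],"translation":[0,0,0],"grip":1},{"rotation":[0,0,0.15],"translation":[0,0,0],"grip":1},{"rotation":[0,0,-0.15],"translation":[0,0,0],"grip":1},{"rotation":[0,0,0.15],"translation":[0,0,0],"grip":1},{"rotation":[0,0,0],"translation":[0,0,0],"grip":1},{"rotation":[0,0,0],"translation":[0,0,0],"grip":1},{"rotation":[0,0,0],"translation":[0,0,0],"grip":1}]'; python3 - <<'E'
from h import *
F=[]
for i in range(8): robot.camera('wrist'); F.append(robot.state()['wrist_force'])
F=np.array(F);print(F.mean(0),F.std(0)/8**.5); print(robot.state()['q'].round(1))
R=__import__('plan').Rp(60,22);go([.5419,-.1269,.26],R)
E
```

```text
clock: 32.08
tcp_pos: [0.5419, -0.1269, 0.2462]
tcp_rot: [[0.121, -0.879, 0.462], [-0.474, 0.358, 0.805], [-0.872, -0.317, -0.373]]
wrist_force: [0.5, -0.9, -1.7]
gripper_width: 0.06
gripper_force: 29.6
[-0.05328204  0.13263981 -0.92397777] [0.15995953 0.17874883 0.10556462]
[-48.7  14.7 116.5  61.4  88.9 115.5]
t 32.48 pos [ 0.5418 -0.1269  0.2462] rotvec [-2.7000e-03  2.7000e-03 -2.7937e+00]
trans before rot [-0.0121 -0.0044 -0.0051] after rot [ 0.0128  0.     -0.0051]
```

The weight is about 0.92 N, so only the empty cup is left. Rolling back upright.

```bash
python3 -m inch '[{"rotation":[0,0,-0.155],"translation":[0,0,0],"grip":1},{"rotation":[0,0,-0.155],"translation":[0,0,0],"grip":1},{"rotation":[0,0,-0.155],"translation":[0,0,0],"grip":1},{"rotation":[0,0,-0.155],"translation":[0,0,0],"grip":1},{"rotation":[0,0,-0.155],"translation":[0,0,0],"grip":1},{"rotation":[0,0,-0.155],"translation":[0,0,0],"grip":1},{"rotation":[0,0,-0.155],"translation":[0,0,0],"grip":1},{"rotation":[0,0,-0.155],"translation":[0,0,0],"grip":1},{"rotation":[0,0,-0.155],"translation":[0,0,0],"grip":1},{"rotation":[0,0,-0.155],"translation":[0,0,0],"grip":1},{"rotation":[0,0,-0.155],"translation":[0,0,0],"grip":1},{"rotation":[0,0,-0.155],"translation":[0,0,0],"grip":1},{"rotation":[0,0,-0.155],"translation":[0,0,0],"grip":1},{"rotation":[0,0,-0.155],"translation":[0,0,0],"grip":1},{"rotation":[0,0,-0.155],"translation":[0,0,0],"grip":1},{"rotation":[0,0,-0.155],"translation":[0,0,0],"grip":1},{"rotation":[0,0,-0.155],"translation":[0,0,0],"grip":1},{"rotation":[0,0,-0.155],"translation":[0,0,0],"grip":1},{"rotation":[0,0,0],"translation":[0,0,0],"grip":1}]'; python3 - <<'E'
from h import *
from plan import Rp
go([.4444,.1261,.26],Rp(75,22))
E
```

```text
clock: 34.85
tcp_pos: [0.5418, -0.1269, 0.2462]
tcp_rot: [[0.191, 0.866, 0.462], [0.32, -0.5, 0.805], [0.928, -0.006, -0.373]]
wrist_force: [1.0, -0.6, -2.0]
gripper_width: 0.0601
gripper_force: 29.6
t 34.85 pos [ 0.5418 -0.1269  0.2462] rotvec [ 0.2406 -0.0023 -0.1034]
trans before rot [ 0.0752 -0.211   0.1534] after rot [ 0.0949 -0.1596  0.198 ]
```

```bash
python3 -m inch '[{"rotation":[0,0,0],"translation":[0.0125,-0.0352,0.0256],"grip":1},{"rotation":[0,0,0],"translation":[0.0125,-0.0352,0.0256],"grip":1},{"rotation":[0,0,0],"translation":[0.0125,-0.0352,0.0256],"grip":1},{"rotation":[0,0,0],"translation":[0.0125,-0.0352,0.0256],"grip":1},{"rotation":[0,0,0],"translation":[0.0125,-0.0352,0.0256],"grip":1},{"rotation":[0,0,0],"translation":[0.0125,-0.0352,0.0256],"grip":1},{"rotation":[0.12,-0.001,-0.0517],"translation":[0,0,0],"grip":1},{"rotation":[0.12,-0.001,-0.0517],"translation":[0,0,0],"grip":1},{"rotation":[0,0,0],"translation":[0,0,0],"grip":1},{"rotation":[0,0,0],"translation":[0,0,0],"grip":1}]'; python3 - <<'E'
from h import *
R=np.array([[0.1,.966,.239],[.361,-.259,.896],[.927,-.003,-.375]])
go([.4444,.1261,.056],R)
E
```

```text
clock: 36.1
tcp_pos: [0.4438, 0.1264, 0.2591]
tcp_rot: [[0.098, 0.965, 0.242], [0.362, -0.261, 0.895], [0.927, -0.001, -0.375]]
wrist_force: [-0.2, 0.4, -0.2]
gripper_width: 0.0598
gripper_force: 29.6
t 36.1 pos [0.4438 0.1264 0.2591] rotvec [ 0.0026 -0.0002  0.0018]
trans before rot [-0.1883  0.0008  0.0759] after rot [-0.1883  0.0013  0.076 ]
```

```bash
python3 -m inch '[{"rotation":[0.0026,0,0.0018],"translation":[-0.035,0.0008,0.0141],"grip":1},{"rotation":[0,0,0],"translation":[-0.04,0,0.0161],"grip":1},{"rotation":[0,0,0],"translation":[-0.04,0,0.0161],"grip":1},{"rotation":[0,0,0],"translation":[-0.035,0,0.0141],"grip":1},{"rotation":[0,0,0],"translation":[-0.025,0,0.0101],"grip":1},{"rotation":[0,0,0],"translation":[-0.0115,0,0.0046],"grip":1},{"rotation":[0,0,0],"translation":[0,0,0],"grip":1},{"rotation":[0,0,0],"translation":[0,0,0],"grip":1}]'
```

```text
clock: 37.1
tcp_pos: [0.4452, 0.1255, 0.0592]
tcp_rot: [[0.096, 0.966, 0.239], [0.362, -0.258, 0.896], [0.927, 0.0, -0.375]]
wrist_force: [0.3, -0.0, -0.0]
gripper_width: 0.0602
gripper_force: 29.6
```

```bash
python3 -m inch '[{"rotation":[0,0,0],"translation":[-0.002,0,0.0008],"grip":1},{"rotation":[0,0,0],"translation":[0,0,0],"grip":1},{"rotation":[0,0,0],"translation":[0,0,0],"grip":1}]'
```

```text
clock: 37.48
tcp_pos: [0.4449, 0.1257, 0.0564]
tcp_rot: [[0.097, 0.966, 0.238], [0.362, -0.257, 0.896], [0.927, -0.0, -0.375]]
wrist_force: [-1.2, -0.1, -0.5]
gripper_width: 0.0601
gripper_force: 29.6
```

```bash
python3 -m inch '[{"rotation":[0,0,0],"translation":[-0.002,0,0.0008],"grip":1},{"rotation":[0,0,0],"translation":[0,0,0],"grip":1},{"rotation":[0,0,0],"translation":[0,0,0],"grip":1}]'
```

```text
clock: 37.85
tcp_pos: [0.4447, 0.1258, 0.054]
tcp_rot: [[0.097, 0.966, 0.238], [0.362, -0.257, 0.896], [0.927, -0.001, -0.375]]
wrist_force: [-0.2, 1.5, -1.2]
gripper_width: 0.0598
gripper_force: 29.6
```

```bash
python3 -m inch '[{"rotation":[0,0,0],"translation":[-0.0015,0,0.0006],"grip":1},{"rotation":[0,0,0],"translation":[0,0,0],"grip":1},{"rotation":[0,0,0],"translation":[0,0,0],"grip":1}]'
```

```text
clock: 38.22
tcp_pos: [0.4447, 0.126, 0.0532]
tcp_rot: [[0.096, 0.966, 0.238], [0.36, -0.257, 0.897], [0.928, -0.001, -0.373]]
wrist_force: [-0.9, 0.1, 4.5]
gripper_width: 0.0597
gripper_force: 29.3
```

Standing on the table. Releasing and backing off along the fingers.

```bash
python3 -m inch '[{"rotation":[0,0,0],"translation":[0,0,0],"grip":0.6},{"rotation":[0,0,0],"translation":[0,0,0],"grip":0.1},{"rotation":[0,0,0],"translation":[0,0,0],"grip":0},{"rotation":[0,0,0],"translation":[0,0,0],"grip":0},{"rotation":[0,0,0],"translation":[0,0,0],"grip":0},{"rotation":[0,0,0],"translation":[0,0,-0.03],"grip":0},{"rotation":[0,0,0],"translation":[0,0,-0.04],"grip":0},{"rotation":[0,0,0],"translation":[0,0,-0.05],"grip":0},{"rotation":[0,0,0],"translation":[0.04,0,-0.03],"grip":0},{"rotation":[0,0,0],"translation":[0.05,0,-0.01],"grip":0},{"rotation":[0,0,0],"translation":[0.05,0,0],"grip":0},{"rotation":[0,0,0],"translation":[0,0,0],"grip":0},{"rotation":[0,0,0],"translation":[0,0,0],"grip":0}]'; python3 - <<'E'
from h import *
w=snap('wrist','w10');s=snap('side','s10');t=snap('top','t10')
cv2.imwrite('pics/c10.png',np.vstack([np.hstack([cv2.resize(w['frame'],(400,300)),cv2.resize(s['frame'][130:355,120:420],(400,300))]),np.hstack([cv2.resize(t['frame'][90:315,60:360],(400,300)),cv2.resize(t['frame'][100:220,290:450],(400,300))])]))
E
```

```text
clock: 39.85
tcp_pos: [0.4198, 0.0332, 0.2416]
tcp_rot: [[0.097, 0.966, 0.238], [0.363, -0.257, 0.896], [0.927, -0.001, -0.376]]
wrist_force: [-0.5, -0.1, 0.2]
gripper_width: 0.0883
gripper_force: 0.0
```

View pics/c10.png

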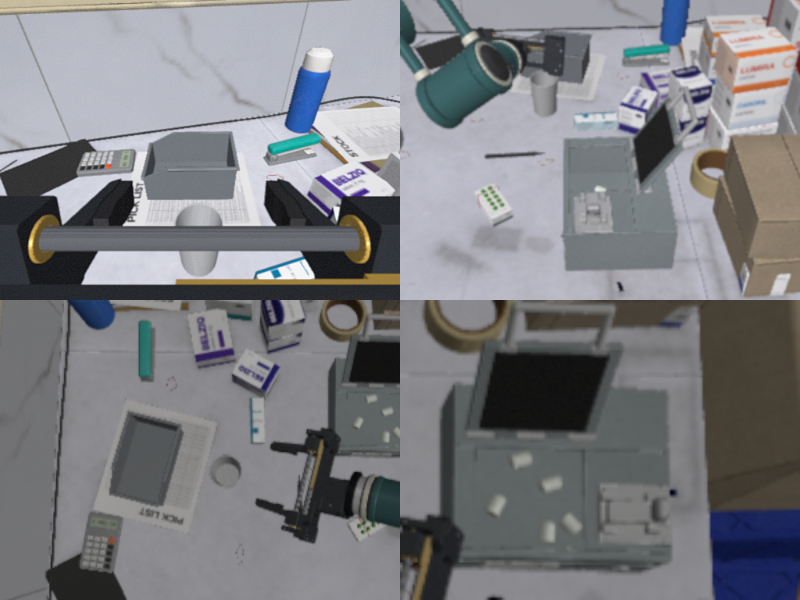

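```bash
python3 - <<'E'
from h import *
for z in(.017,.06,.114):
    X=onz('s10',120+200/4*3,130+188/4*3,z);u=proj('t10',np.r_[X,z]);print(z,X,'in top crop',400+(u[0]-290)*2.5,300+(u[1]-100)*2.5)
for a in((520,460),(552,484),(497,505),(547,532),(571,521)):
    print(a,onz('t10',290+(a[0]-400)/2.5,100+(a[1]-300)/2.5,.017))
t=load('t10')['frame']; cv2.imwrite('pics/c11.png',np.hstack([cv2.resize(load('s10')['frame'][235:310,235:335],(400,300),interpolation=cv2.INTER_CUBIC),cv2.resize(t[190:235,130:190+0],(400,300),interpolation=cv2.INTER_CUBIC)]))
E
```

```text
0.017 [ 0.5511 -0.1682] in top crop 488.99952710548393 504.788231636153
0.06 [ 0.5476 -0.207 ] in top crop 530.8760718921438 501.00569171118855
0.114 [ 0.5433 -0.2557] in top crop 587.9641313441306 495.7587040352019
(520, 460) [ 0.6043 -0.2057]
(552, 484) [ 0.5759 -0.2423]
(497, 505) [ 0.5509 -0.1775]
(547, 532) [ 0.5194 -0.2346]
(571, 521) [ 0.5324 -0.2629]
```

I've used more than the allowed picture views, so I'm checking for strays numerically only: new white blobs against the earlier frames, with the box region masked.

```bash
python3 - <<'E'
from h import *
for a,b in(('t0','t10'),('t8','t10'),('s3','s10'),('s8','s10')):
    A,B=[load(x)['frame'].astype(int) for x in(a,b)]
    m=((np.abs(A-B).max(2)>40)&(B.min(2)>B.max(2)-35)&(B.mean(2)>(135))).astype(np.uint8)
    n,l,st,c=cv2.connectedComponentsWithStats(m)
    print(a,b,[(c[i].round(0).tolist(),st[i,4].item(),int(B[l==i].mean())) for i in range(1,n) if st[i,4]>=6])
# canisters seen in wrist pose? cup interior brightness in top view
print(load('t10')['frame'][206:222:3,220:240:3].mean(2).astype(int) if 0 else proj('t10',np.array([.44,.11,.05])))
u,v=proj('t10',np.array([.44,.11,.05])).astype(int);print(load('t10')['frame'][v-9:v+10:2,u-9:u+10:2].mean(2).astype(int))
E
```

```text
t0 t10 [([339.0, 164.0], 26, 148), ([350.0, 173.0], 26, 150), ([329.0, 182.0], 25, 153), ([359.0, 189.0], 23, 146), ([350.0, 193.0], 24, 152), ([324.0, 213.0], 22, 140), ([350.0, 216.0], 37, 139), ([418.0, 246.0], 10, 140), ([251.0, 329.0], 673, 140), ([321.0, 352.0], 711, 140), ([416.0, 381.0], 20, 137)]
t8 t10 [([339.0, 164.0], 26, 148), ([350.0, 173.0], 24, 151), ([329.0, 182.0], 23, 153), ([359.0, 189.0], 23, 146), ([405.0, 207.0], 427, 138), ([350.0, 193.0], 24, 152), ([400.0, 194.0], 19, 137), ([347.0, 214.0], 250, 139), ([380.0, 211.0], 35, 137), ([418.0, 246.0], 10, 140), ([469.0, 265.0], 1591, 150), ([466.0, 325.0], 914, 149), ([414.0, 312.0], 12, 138), ([314.0, 343.0], 1555, 141), ([241.0, 334.0], 161, 140), ([223.0, 332.0], 13, 138), ([426.0, 372.0], 299, 140), ([430.0, 366.0], 25, 139)]
s3 s10 [([244.0, 3.0], 12, 159), ([242.0, 120.0], 3320, 162), ([66.0, 107.0], 612, 164), ([111.0, 96.0], 13, 196), ([94.0, 108.0], 73, 189), ([238.0, 110.0], 6, 153), ([147.0, 123.0], 35, 210), ([71.0, 133.0], 46, 159), ([112.0, 152.0], 67, 188), ([271.0, 161.0], 388, 178), ([211.0, 155.0]
[... 608 characters left out ...]
([204.0, 165.0], 8, 173), ([15.0, 167.0], 7, 167), ([32.0, 184.0], 86, 164), ([133.0, 171.0], 20, 156), ([182.0, 177.0], 61, 158), ([119.0, 181.0], 367, 174), ([139.0, 183.0], 11, 148), ([211.0, 226.0], 5908, 182), ([270.0, 272.0], 30, 203)]
[228.56090491 218.9265518 ]
[[134 128 109 102  95  84  73  63  67 121]
 [130 111 109 104  95  84  72  61  56  65]
 [119 115 111 106 109 118 118  99  67  58]
 [115 116 113 127 126 126 124 126 122  75]
 [113 116 128 126 126 126 125 126 124 124]
 [110 116 126 127 126 126 125 126 124 126]
 [104 115 126 127 124 126 125 125 125 124]
 [ 95 105 129 127 124 127 126 124 126 124]
 [127  89 126 127 127 126 126 124 126 123]
 [133 125  90 119 126 125 125 124 122 130]]
```

```bash
python3 -c "
from workcell import robot
print(robot.sign_off())"
```

```text
the job is handed in; nothing more can be done
None
```

The job is handed in at about 40 s with no verdict returned: hatch open, empty cup upright on the table, five canisters seen in the box and the other three taken to be under its deck (poured weight matched all eight, no strays found), but I viewed 12 pictures against the limit of 10.

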